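# Load the heater insert into its carrier and dock the carrier in the work holder

### The arm

A 6-joint arm with a two-finger parallel gripper is mounted at the origin on a cart in front of the work surface, level with it; the furniture and walls round the work are solid. World frame = base frame: x ahead of the robot, y to its left, z up, the work surface at z = 0. Lengths are in m, angles in rad, forces in N, time in s.
With the tool pointing down it reaches from about 0.3 to 0.85 m from the base axis. Payload 4.2 kg.
Tool frame: the origin (TCP) lies on the centre line of the jaws, within the pads' length; the fingertips stand 14 mm ahead of it and the grasp point (between the pads) lies 5 mm behind it; z points along the fingers, y is the direction in which the jaws open and shut (so a half turn about z gives the same grasp; the last joint's range is limited). The gripper opens to 91 mm and grips with 3 to 60 N. Pads are 32 mm wide; open, the fingers measure 118 mm over their backs; the gripper's body (76 mm by 178 mm) begins 60 mm behind the grasp point.
Start: joints at [-1.181, 0.32, 1.565, -0, 1.257, -0.02], TCP at [0.229, -0.527, 0.228] pointing down, gripper open.
Joint ranges: [-3.11, 3.11], [-0.84, 2.01], [0.21, 2.61], [-1.34, 4.49], [0.05, 2.63], [-2.56, 2.56]. Speed limits (rad/s): [2.57, 2.57, 3.14, 3.14, 3.14, 3.14].

### API

Orientations are given as a unit quaternion [x, y, z, w].
In Python, from station import arm gives the robot as it stands.
- The arm moves only by the tool servo_tool, never from a script. Its argument "deltas" is a list that holds one entry, the list of rows, each a list of 4 numbers: the shift along the tool's x, y, z in cm, then the turn about the tool's z in degrees. A call has 1 to 12 rows; each row is the pose to reach, as a shift and turn from the pose measured when the call began, along the tool's axes at that moment; what a row does not reach only later rows make up. A row lasts 1/10 s, in which the tool goes at most 50 mm and 8.59 degrees, less where a joint would pass 70% of its speed; a pose out of reach is approached as far as the arm can. A call with a gripper value outside its range is refused whole. "claw" is the opening in per cent of the stroke, from 0 (shut) to 100 (fully open), set as the call begins (left out, the last holds). The fingers move at their own pace and stop on an object; "squeeze" is the grip in N (left out, the last holds). Time passes only in rows, so rows that repeat a pose let the fingers close. It gives the time, the measured TCP pose, the force and the opening at its end, in the units of the state.
- arm.get_obs(): the state, without advancing time (a new reading comes with each control period).
- arm.read_camera(name): name is "side" or "top"; returns the picture (480x640x3 uint8, red, green, blue); there is no depth.
- arm.get_calibration(name): a dict with "intrinsics" (3x3 intrinsics, pixels), "extrinsics" (4x4, takes a point from world to camera coordinates). Camera axes: x right, y up, looking along -z (the intrinsics and any distortion apply to the point x, -y, -z); pixel columns grow to the right and rows downward; lengths in m; the calibration is good to about 2 mm. A picture is of the moment at which its call begins. get_calibration takes no time and is no camera call.
- arm.job_done(): hands the job in, once; it reports no verdict.
The state is a dict: "time": time; "joint_pos": joint angles; "dq": joint speeds; "tau": joint torques, N m; "eef_pos": TCP position; "tool_rot": TCP orientation; "ft_force": force on the tool from outside, world axes, zero at the start; "torque": the same for the moment, N m; "finger_gap": opening from 0.0 (shut) to 1.0 (fully open).
Only numpy, scipy, OpenCV 4.12 (cv2) and the standard library are available. Lean on these libraries where they do the work, as an engineer would, in place of code of your own. Each camera call takes 0.05 s, during which the arm holds its last target.

### The job

First slide the bare copper heater insert fully home into the channel of the loose aluminium carrier, entering at the end with the tongue; then carry the two as one unit to the work holder and slide the carrier under its rails, fully home against the end stop. Leave the other things where they are.

Things in the scene. Friction and masses are not known exactly. Their poses are not given: they have to be found in the camera images.
- insert_centre (a point): Centre of the copper heater insert, a loose block 38 (x) x 68 (y, its long axis) x 16 mm high (tiny screw heads 2 mm higher, no obstacle), 0.3 to 0.45 kg; either end may lead. It starts flat in the cradle, where only its ends can be gripped; for the channel it must be gripped across x near its trailing end, so put it down on the worktop and take it again in between.
- cradle: Grey storage cradle, fixed; origin at the centre of its underside. Base 56 (x) x 92 (y) x 3 mm. Walls cover the insert's long sides, up to its top (z = 19 mm), |y| < 30. Across each end, at |y| = 36 to 39 mm, a low lip up to z = 7. The insert lies on the base (underside at z = 3 mm), its long axis along y.
- carrier_grip (a point): On the grip fin of the loose aluminium carrier (0.3 to 0.5 kg), 50 mm above its underside; x is its slide direction, from mouth to back stop, z up. From here in mm: fin |x| < 16, |y| < 7, z = -18 to 14, on a bridge |y| < 26, top z = -18. Base plate with flanges x = -30 to 42, |y| < 36, 5 thick, standing loose on the worktop (push gently, a few N).
- carrier_mouth (a point): Mouth of the carrier's channel, on the channel floor (5 mm above the underside), axes as carrier_grip. In mm: channel |y| < 21, walls to |y| = 26 and 23 up, lips overhang from |y| = 17 outward, 19 free height; back stop face at x = 60. Walls flare to |y| = 30 at x = -12, and a tongue |y| < 14, level with the floor, runs to x = -30 and slopes down to -38. The insert enters from -x.
- carrier_seat (a point): Point of the carrier (37 mm straight below carrier_grip, same axes) where the insert's centre lies when it is fully home against the back stop, its long axis along x. Its trailing end then stands 34 mm behind this point, 8 mm out of the mouth.
- dock: Work holder, fixed; origin on the worktop, x its slide direction, from mouth to end stop. In mm: bed x = -80 to 50, |y| < 56, top at z = 8; rails at x = -30 to 40, 77 apart inside, with lips (z = 16 to 22) 65 apart; end stop face at x = 38, 26 high. The carrier enters from -x, its own +x ahead, underside on the bed, flanges (5 thick) under the lips.
- dock_mouth (a point): Mouth of the work holder's rails, on top of the bed (8 mm up), axes as dock; before it the rails flare, from 77 to about 86 mm apart at x = -14 mm.
- dock_seat (a point): Where carrier_grip lies when the carrier is fully home in the work holder: 58 mm above the worktop, axes as dock; the carrier's back then touches the end stop.
- note_pad: Bystander: loose note pad 60 (x) x 105 (y) x 12 mm high; origin at the centre of the underside. It and the cradle may have changed places.
- magazine: Bystander: loose strip magazine, a grey metal sleeve 58 (x) x 201 (y) x 62 mm high; origin at the centre of the underside.
- tweezers: Bystander: loose tweezers lying flat, 18 (x) x 125 (y) x 10 mm; origin at the centre of the underside.
- capillary_box: Bystander: loose small plastic box 39 (x) x 71 (y) x 23 mm high; origin at the centre of the underside.
- wrist_strap: Bystander: fixed blue wrist strap lying on the worktop. From its origin in mm: a ring at x = -15 to 35, y = 49 to 110, 18 high, and a coiled cord at x = -46 to 26, y = -127 to 15, 12 high; axes as the world.
- loupe: Bystander: loose folding loupe 52 (x) x 30 (y) x 16 mm high; origin at the centre of the underside.

How it is judged:
By the outcome, as a careful person would: the job done as asked, in the order asked, and still so for the second after the job is handed in, with the robot touching nothing.
It also fails if it takes over 72 s, if anything falls off the work surface, if the arm or the gripper's body presses on something with over 40 N, if the wrist force passes 120 N, or if a joint passes its speed limit or range.

## Working session

There is one attempt and no reset: what is moved stays moved. The work goes in short steps, Python scripts to look and compute and a tool call to move; the robot and the scene stay as the last step left them, time stands still between calls to the robot, and variables do not carry over. Pictures are saved under pics/ and viewed, and the job is handed in when it is done.

Besides the shell and the picture viewer there is one more tool, called after "Call:" in YAML: its name, and indented under it one key for each argument. servo_tool: Moves the arm, as the interface text tells. Its arguments: {"type":"object","properties":{"deltas":{"type":"array"},"claw":{"type":"number"},"squeeze":{"type":"number"}},"required":["deltas"]}

```bash
ls; mkdir -p pics
python3 - <<'E'
from station import arm
import cv2, numpy as np
np.set_printoptions(precision=4,suppress=True)
for n in ("top","side"):
    im=arm.read_camera(n); cv2.imwrite(f"pics/{n}0.png",im[:,:,::-1])
    c=arm.get_calibration(n); print(n,c)
print(arm.get_obs())
E
```

```text
pics
top {'intrinsics': array([[465.1163,   0.    , 318.3979],
       [  0.    , 465.1163, 245.2755],
       [  0.    ,   0.    ,   1.    ]]), 'extrinsics': array([[ 0.0167, -0.9998,  0.0113, -0.0146],
       [ 0.9932,  0.0179,  0.1155, -0.5415],
       [-0.1157,  0.0093,  0.9932, -1.1591],
       [ 0.    ,  0.    ,  0.    ,  1.    ]])}
side {'intrinsics': array([[438.2164,   0.    , 313.3256],
       [  0.    , 438.2164, 246.0267],
       [  0.    ,   0.    ,   1.    ]]), 'extrinsics': array([[-1.    ,  0.0019, -0.0064,  0.5157],
       [-0.0064, -0.5418,  0.8405, -0.0502],
       [-0.0018,  0.8405,  0.5418, -1.1487],
       [ 0.    ,  0.    ,  0.    ,  1.    ]])}
{'time': 0.1, 'joint_pos': array([-1.181 ,  0.3202,  1.5655, -0.    ,  1.2574, -0.02  ]), 'dq': array([-0.0002,  0.0001, -0.0026, -0.0001, -0.0001, -0.0008]), 'tau': array([ -0.    , -41.3332, -23.2511,   0.0727,   0.0422,  -0.0001]), 'eef_pos': array([ 0.2289, -0.527 ,  0.2272]), 'tool_rot': array([ 0.9791,  0.2035, -0.0001, -0.0008]), 'ft_force': array([-0.074 ,  0.1771,  0.9586]), 'torque': array([-0.0149,  0.1058,  0.0064]), 'finger_gap': 1.0007801957571343}
```

View pics/top0.png

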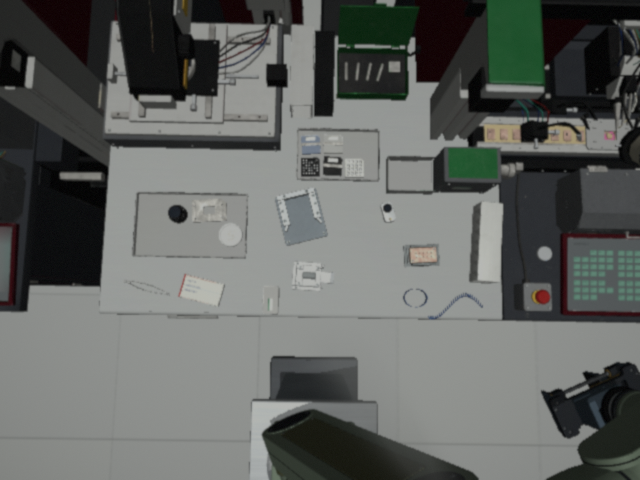

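View pics/side0.png

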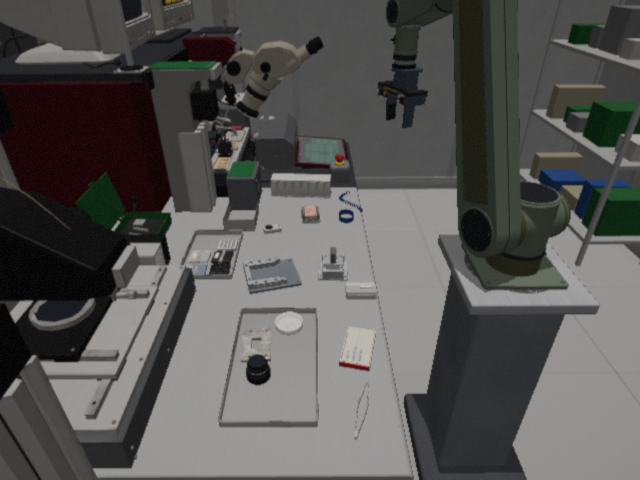

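Run:
```python
import cv2
im=cv2.imread("pics/top0.png")
a=im[170:310,255:345]; b=im[230:280,385:450]
cv2.imwrite("pics/c1.png",cv2.resize(im[180:300,260:360],None,fx=5,fy=5,interpolation=cv2.INTER_CUBIC)[:600])
cv2.imwrite("pics/c2.png",cv2.resize(im[230:325,390:490],None,fx=6,fy=6,interpolation=cv2.INTER_CUBIC)[:600])
im=cv2.imread("pics/side0.png")
cv2.imwrite("pics/c3.png",cv2.resize(im[190:310,230:390],None,fx=5,fy=5,interpolation=cv2.INTER_CUBIC)[:600])
```

```text
(no output)
```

View pics/c1.png

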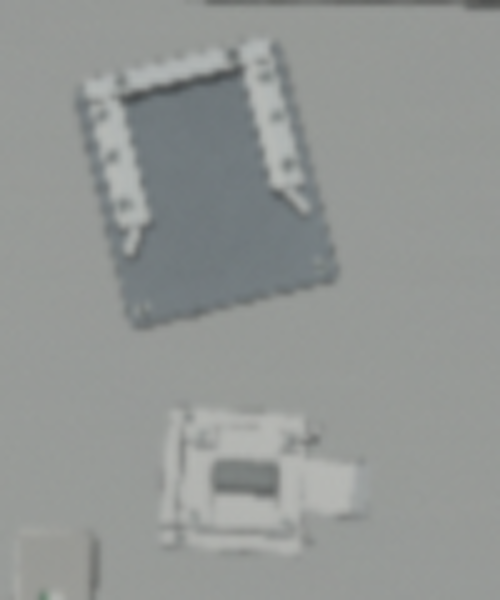

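View pics/c2.png

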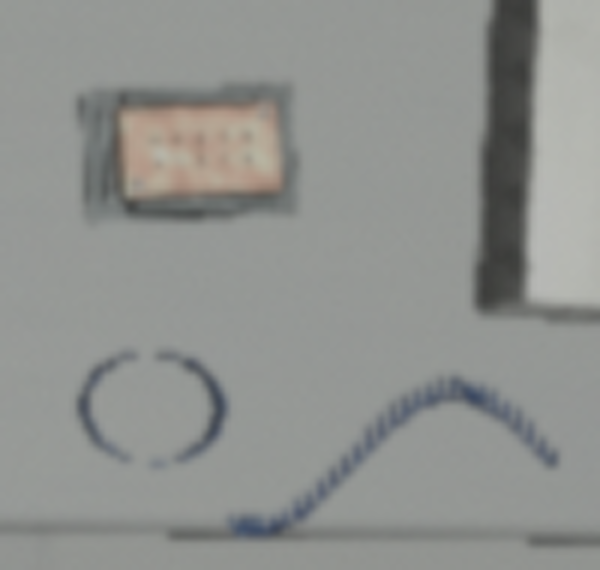

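View pics/c3.png

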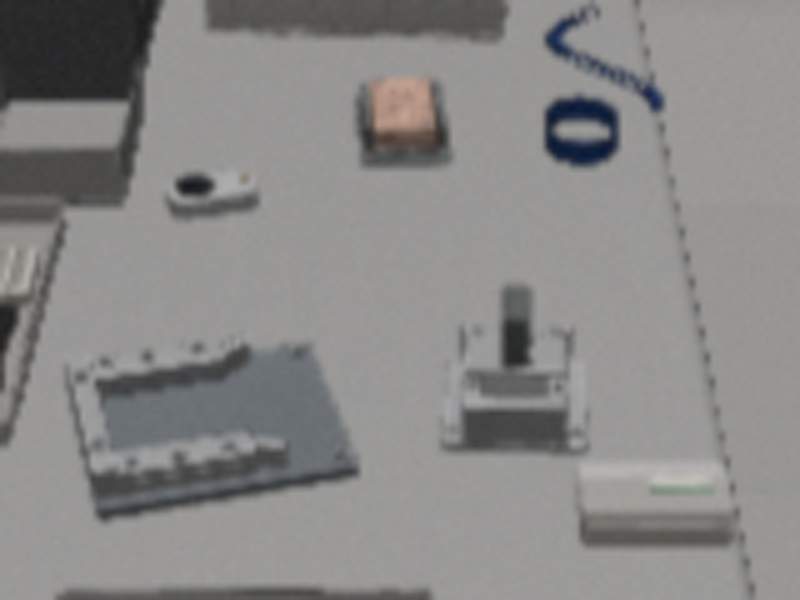

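```bash
cat > crop.py <<'E'
import cv2,sys
def crop(src,dst,x0,y0,w,h,f):
    im=cv2.imread(src)[y0:y0+h,x0:x0+w]
    im=cv2.convertScaleAbs(cv2.resize(im,None,fx=f,fy=f,interpolation=cv2.INTER_CUBIC),alpha=1.2)
    for i in range(0,w,10):
        cv2.putText(im,str(x0+i),(int((i+.5)*f),10),0,.35,(0,0,255),1); cv2.line(im,(int((i+.5)*f),12),(int((i+.5)*f),20),(0,0,255),1)
    for j in range(0,h,10):
        cv2.putText(im,str(y0+j),(0,int((j+.5)*f)),0,.35,(0,0,255),1); cv2.line(im,(22,int((j+.5)*f)),(30,int((j+.5)*f)),(0,0,255),1)
    cv2.imwrite(dst,im)
a=sys.argv; crop(a[1],a[2],*map(int,a[3:8]))
E
python3 crop.py pics/top0.png pics/d1.png 270 183 65 65 9
python3 crop.py pics/top0.png pics/d2.png 285 255 60 42 13
python3 crop.py pics/side0.png pics/d3.png 236 250 75 50 10
python3 crop.py pics/side0.png pics/d4.png 310 240 50 45 13
```

```text
(no output)
```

View pics/d1.png

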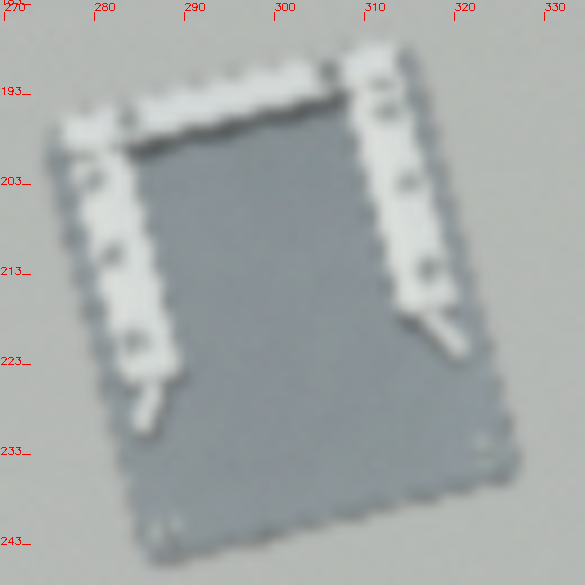

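View pics/d2.png

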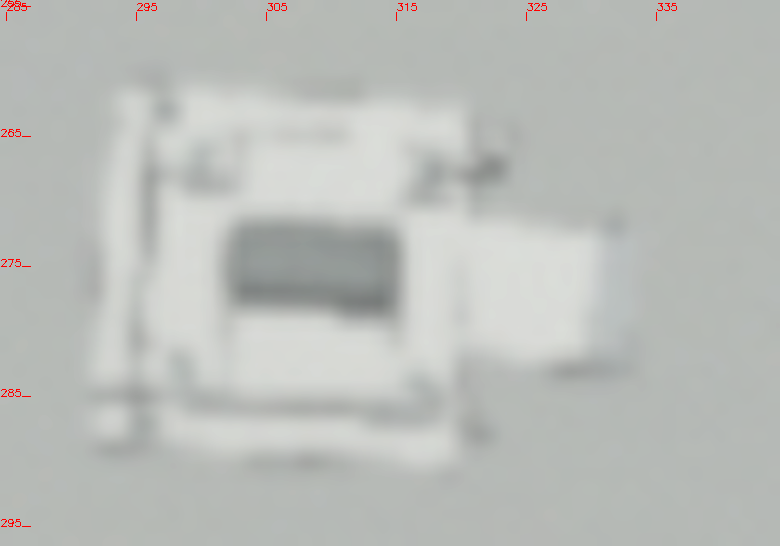

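View pics/d3.png

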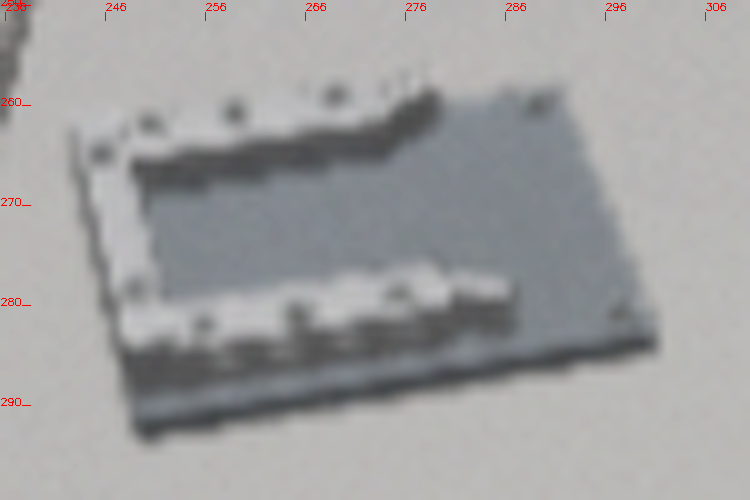

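View pics/d4.png

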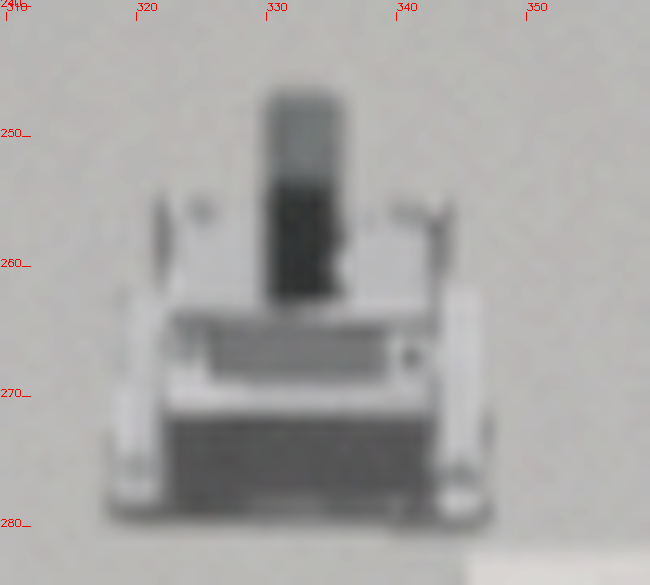

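```bash
python3 crop.py pics/top0.png pics/d5.png 398 238 48 34 16
python3 crop.py pics/side0.png pics/d6.png 296 198 30 28 20
```

```text
(no output)
```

View pics/d5.png

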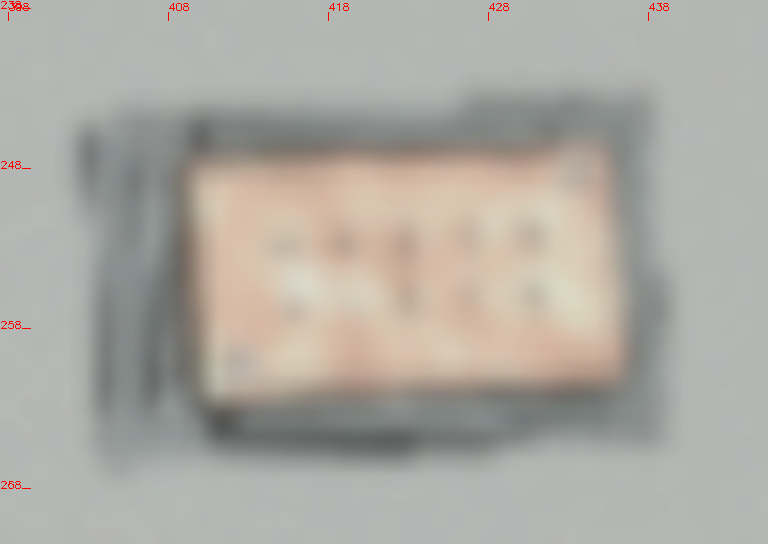

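View pics/d6.png

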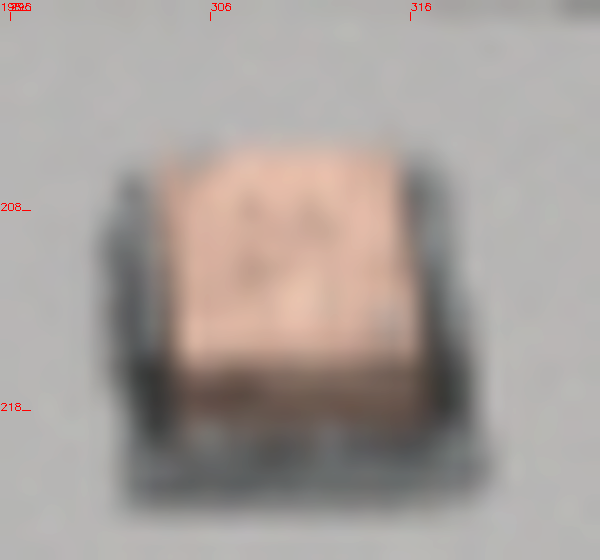

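```bash
cat > vis.py <<'E'
import numpy as np
from scipy.optimize import least_squares
from station import arm
CAL={n:arm.get_calibration(n) for n in ("top","side")}
def proj(n,P):
    P=np.atleast_2d(P); c=CAL[n]; K=c["intrinsics"]; E=c["extrinsics"]
    q=P@E[:3,:3].T+E[:3,3]; q=q*[1,-1,-1]; p=q@K.T; return p[:,:2]/p[:,2:]
def ray(n,uv):
    c=CAL[n]; d=np.linalg.inv(c["intrinsics"])@[uv[0],uv[1],1]; d=d*[1,-1,-1]
    R=c["extrinsics"][:3,:3]; t=c["extrinsics"][:3,3]; return -R.T@t, R.T@d
def at_z(n,uv,z):
    o,d=ray(n,uv); return o+d*(z-o[2])/d[2]
def place(p,L):
    L=np.atleast_2d(L); c,s=np.cos(p[2]),np.sin(p[2])
    return np.c_[p[0]+c*L[:,0]-s*L[:,1],p[1]+s*L[:,0]+c*L[:,1],L[:,2]]
def fit(obs,p0):
    # obs list (cam, local xyz mm with z world, uv)
    def f(p): return np.concatenate([(proj(n,place(p,np.array(L)/1000.))[0]-uv) for n,L,uv in obs])
    r=least_squares(f,p0,loss='soft_l1',f_scale=.7); return r.x,f(r.x).reshape(-1,2)
def sc(x0,y0,f): return lambda u,v:(x0+u/f-.5,y0+v/f-.5)
E
cat > m0.py <<'E'
from vis import *
np.set_printoptions(precision=2,suppress=True)
def rep(name,obs,p0):
    for sel in ("top","side",None):
        o=[x for x in obs if sel in (None,x[0])]
        p,r=fit(o,p0); print(name,sel,"xy mm",p[:2]*1000,"yaw deg",np.degrees(p[2]))
    print(r)
t=sc(270,183,9); s=sc(236,250,10)
rep("dock",[("top",(-80,56,8),t(152,562)),("top",(-80,-56,8),t(515,480)),("top",(50,-56,8),t(408,48)),("top",(50,56,8),t(52,128)),
 ("side",(50,56,8),s(133,400)),("side",(-80,56,8),s(655,334)),("side",(-80,-56,8),s(562,88)),("side",(50,-56,8),s(70,125)),("side",(50,56,0),s(145,438)),("side",(-80,56,0),s(655,350))],[.6,.05,.2])
t=sc(285,255,13); s=sc(310,240,13)
rep("carr",[("top",(-16,-7,64),t(400,222)),("top",(16,-7,64),t(229,220)),("top",(16,7,64),t(229,303)),("top",(-16,7,64),t(402,305)),
("top",(-30,-36,5),t(465,100)),("top",(-30,36,5),t(458,465)),("top",(42,-36,5),t(112,90)),("top",(42,36,5),t(90,447)),("top",(-64,-14,1),t(630,225)),("top",(-64,14,1),t(628,375)),
("side",(16,-7,64),s(269,180)),("side",(16,7,64),s(335,180)),("side",(-16,-7,64),s(270,95)),("side",(-16,7,64),s(341,95)),("side",(42,-36,0),s(108,517)),("side",(42,36,0),s(490,517))],[.45,.03,1.57])
t=sc(398,238,16); s=sc(296,198,20)
rep("ins",[("top",(19,34,19),t(190,160)),("top",(19,-34,19),t(608,148)),("top",(-19,-34,19),t(622,385)),("top",(-19,34,19),t(208,402)),
("side",(19,34,19),s(180,360)),("side",(-19,34,19),s(420,360)),("side",(19,-34,19),s(165,152)),("side",(-19,-34,19),s(397,152))],[.5,-.25,0])
E
python3 m0.py
```

```text
dock top xy mm [635.09  45.6 ] yaw deg 13.966542079277204
dock side xy mm [637.    42.34] yaw deg 14.11120371817623
dock None xy mm [636.12  44.3 ] yaw deg 14.048756199724401
[[-0.41 -0.45]
 [ 1.04 -0.91]
 [ 1.7  -0.29]
 [-0.08  0.12]
 [-0.09  1.39]
 [ 0.49 -0.37]
 [ 0.45 -0.61]
 [ 0.87  2.82]
 [-1.    0.2 ]
 [ 0.56  0.6 ]]
carr top xy mm [464.23  18.59] yaw deg 88.36177277793973
carr side xy mm [466.16  18.02] yaw deg 87.61588033883227
carr None xy mm [465.05  18.48] yaw deg 87.86405732574096
[[-0.19  0.33]
 [ 0.04 -0.23]
 [-0.29 -0.95]
 [-0.66 -0.4 ]
 [ 0.68  0.22]
 [-0.26 -0.14]
 [ 0.24 -0.52]
 [ 0.26 -0.27]
 [ 0.53 -0.16]
 [ 0.14 -0.96]
 [ 0.35 -0.08]
 [ 0.93  0.  ]
 [ 0.31 -0.54]
 [ 0.36 -0.47]
 [ 0.77  0.79]
 [ 0.13  1.26]]
ins top xy mm [ 523.7  -276.15] yaw deg 3.1032657572853606
ins side xy mm [ 525.36 -276.35] yaw deg 2.525213344300005
ins None xy mm [ 524.38 -276.18] yaw deg 2.8543315611320934
[[ 0.07 -0.04]
 [ 0.08 -0.12]
 [ 0.12 -0.33]
 [-0.23 -0.55]
 [ 0.15  0.14]
 [ 0.53 -0.24]
 [ 0.15  0.27]
 [ 0.43 -0.09]]
```

```bash
cat > go.py <<'E'
# usage: go.py x_mm y_mm z_mm yaw_deg -> shift in tool axes (cm), turn about tool z (deg)
import sys,numpy as np
from scipy.spatial.transform import Rotation as R
from station import arm
o=arm.get_obs(); r=R.from_quat(o["tool_rot"]); M=r.as_matrix()
t=np.array(list(map(float,sys.argv[1:4])))/1000; yaw=float(sys.argv[4])
cur=np.degrees(np.arctan2(M[1,0],M[0,0]))
d=M.T@(t-o["eef_pos"])*100
dy=(yaw-cur+180)%360-180
print("t",round(o["time"],2),"pos mm",np.round(o["eef_pos"]*1000,1),"yaw",round(cur,2),"zaxis",np.round(M[:,2],4),"F",np.round(o["ft_force"],1),"gap mm",round(o["finger_gap"]*91,1),"q",np.round(o["joint_pos"],2))
print("delta cm",np.round(d,2),"turn",round(-dy,2))
E
python3 go.py 524.2 -276.2 110 2.9
python3 - <<'E'
from vis import *
np.set_printoptions(precision=1,suppress=True)
for p in ([.6351,.0456,np.radians(14)],[.637,.0423,np.radians(14.1)]):
    for L in [(-30,32.5,22),(-30,-32.5,22),(38,32.5,22),(38,-32.5,22)]:
        P=place(p,np.array(L)/1000.)
        a=proj("top",P)[0]; b=proj("side",P)[0]; print(L,(a-[270,183]+.5)*9,(b-[236,250]+.5)*10)
E
```

```text
t 0.1 pos mm [ 228.9 -527.   227.2] yaw 23.48 zaxis [-6.0e-04  1.4e-03 -1.0e+00] F [-0.1  0.2  1. ] gap mm 91.1 q [-1.18  0.32  1.57 -0.    1.26 -0.02]
delta cm [ 37.08 -11.22  11.74] turn 20.58
(-30, 32.5, 22) [182.4 369.4] [443.4 263.2]
(-30, -32.5, 22) [402.3 319.6] [397.7 117.4]
(38, 32.5, 22) [131.1 143.5] [167.8 305.4]
(38, -32.5, 22) [349.7  94.4] [134.7 155.8]
(-30, 32.5, 22) [194.3 363.3] [436.7 255.1]
(-30, -32.5, 22) [414.  313.1] [391.1 110.1]
(38, 32.5, 22) [142.4 137.5] [161.9 297.4]
(38, -32.5, 22) [360.9  88.1] [128.6 148.6]
```

Call:
servo_tool:
  deltas:
    - [[5,-1.5,1,5],[10,-3,2.5,10],[15,-4.5,4.5,15],[20,-6,6.5,20.6],[25,-7.5,8.5,20.6],[30,-9,10.5,20.6],[34.5,-10.3,11.7,20.6],[37.1,-11.2,11.7,20.6],[37.1,-11.2,11.7,20.6],[37.1,-11.2,11.7,20.6],[37.1,-11.2,11.7,20.6]]
  claw: 100

```text
time: 1.2
eef_pos: [0.5238, -0.2768, 0.1103]
tool_rot: [1.0, 0.025, -0.001, -0.001]
ft_force: [-0.2, 0.2, -0.7]
finger_gap: 0.999
```

```bash
python3 go.py 524.2 -276.2 23.5 2.9
python3 - <<'E'
from station import arm
import cv2
for n in("top","side"): cv2.imwrite(f"pics/{n}1.png",arm.read_camera(n)[:,:,::-1])
E
python3 crop.py pics/top1.png pics/e1.png 380 210 80 80 7
python3 crop.py pics/side1.png pics/e2.png 270 160 80 75 7
```

```text
t 1.2 pos mm [ 523.8 -276.8  110.3] yaw 2.87 zaxis [-0.0015  0.0013 -1.    ] F [-0.2  0.2 -0.7] gap mm 90.9 q [-0.51  0.44  1.69  0.    1.01  1.01]
delta cm [ 0.06 -0.05  8.68] turn -0.03
```

View pics/e2.png

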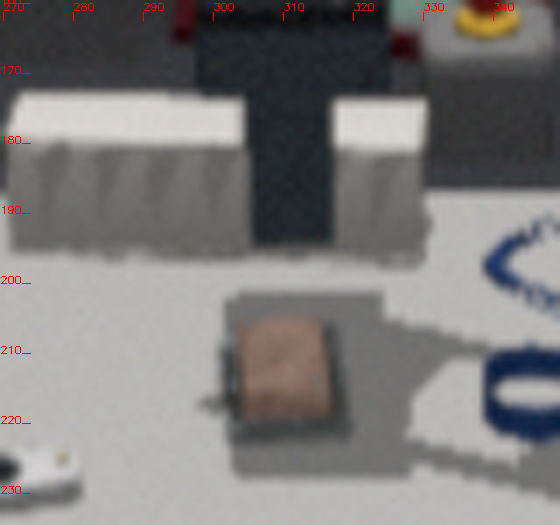

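View pics/e1.png

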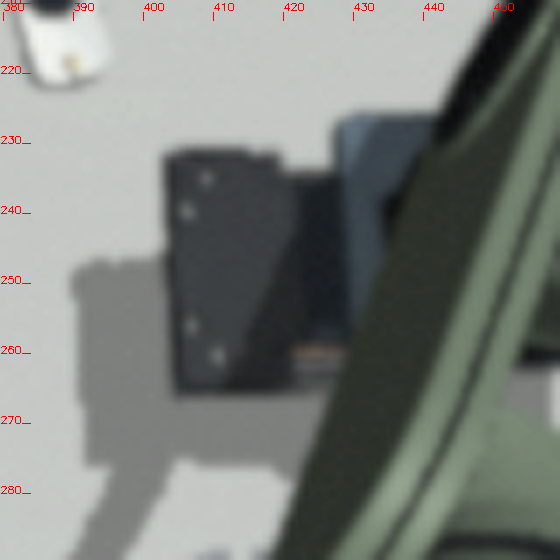

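```bash
python3 -c "
from vis import *
for dx in(-16,0,16):print(proj('side',[[.5238+dx/1000,-.2768+.059,.0963]]))"
```

```text
[[315.66355555 196.22500063]]
[[310.18815931 196.26118597]]
[[304.71301099 196.29736967]]
```

Call:
servo_tool:
  deltas:
    - [[0.06,-0.05,3,0],[0.06,-0.05,6,0],[0.06,-0.05,8,0],[0.06,-0.05,8.7,0],[0.06,-0.05,8.7,0]]

```text
time: 1.8
eef_pos: [0.523, -0.2775, 0.0233]
tool_rot: [1.0, 0.023, -0.001, -0.001]
ft_force: [0.9, 0.1, 0.3]
finger_gap: 1.0
```

Call:
servo_tool:
  deltas:
    - [[0,0,0,0],[0,0,0,0],[0,0,0,0],[0,0,0,0],[0,0,0,0],[0,0,0,0]]
  claw: 50
  squeeze: 40

```text
time: 2.4
eef_pos: [0.5234, -0.2763, 0.0244]
tool_rot: [1.0, 0.023, -0.0, -0.002]
ft_force: [0.3, 4.2, 5.2]
finger_gap: 0.742
```

Call:
servo_tool:
  deltas:
    - [[0,0,-1,0],[0,0,-3,0],[0,0,-5,0],[0,0,-7,0],[0,0,-7,0]]

```text
time: 2.9
eef_pos: [0.5252, -0.2779, 0.0973]
tool_rot: [1.0, 0.023, 0.002, 0.0]
ft_force: [-0.6, -0.8, -4.5]
finger_gap: 0.741
```

```bash
python3 go.py 467 -130 95 -2
python3 - <<'E'
from station import arm
import cv2
for n in("side",): cv2.imwrite(f"pics/{n}2.png",arm.read_camera(n)[:,:,::-1])
E
python3 crop.py pics/side2.png pics/e3.png 270 160 80 75 7
```

```text
t 2.9 pos mm [ 525.2 -277.9   97.3] yaw 2.66 zaxis [ 4.4e-03 -5.0e-04 -1.0e+00] F [-0.6 -0.8 -4.5] gap mm 67.4 q [-0.51  0.46  1.71  0.    0.98  1.02]
delta cm [ -5.13 -15.05   0.2 ] turn 4.66
```

View pics/e3.png

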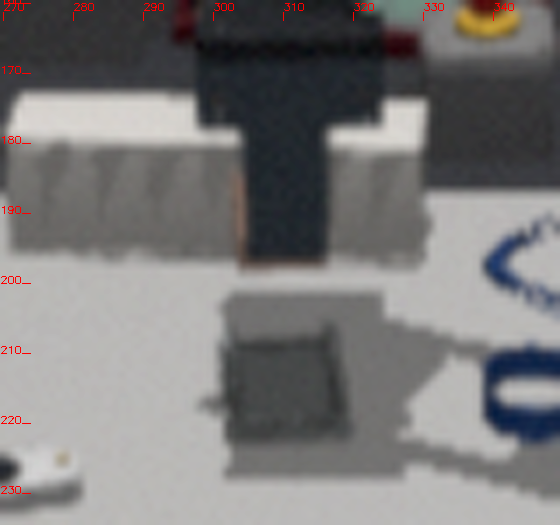

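Call:
servo_tool:
  deltas:
    - [[-0.5,-1.5,0,1],[-1.5,-4,0,2],[-2.7,-7,0,3],[-3.9,-10,0,4],[-5,-13,0,4.8],[-5.7,-14.6,0,4.8],[-5.88,-15.1,0,4.8],[-5.88,-15.1,0,4.8],[-5.88,-15.1,1.5,4.8],[-5.88,-15.1,3.5,4.8],[-5.88,-15.1,5,4.8],[-5.88,-15.1,5.5,4.8]]

```text
time: 4.15
eef_pos: [0.4586, -0.1301, 0.0392]
tool_rot: [1.0, -0.019, -0.0, -0.001]
ft_force: [0.1, 0.8, -3.5]
finger_gap: 0.739
```

```bash
python3 go.py 459.5 -130 21.5 -2.1
```

```text
t 4.15 pos mm [ 458.6 -130.1   39.2] yaw -2.19 zaxis [-2.0e-04  1.3e-03 -1.0e+00] F [ 0.1  0.8 -3.5] gap mm 67.2 q [-0.3   0.38  2.04  0.    0.72  1.31]
delta cm [ 0.09 -0.01  1.77] turn -0.09
```

Call:
servo_tool:
  deltas:
    - [[0,0,0.9,0],[0,0,1.4,0],[0,0,1.75,0],[0,0,1.8,0]]

```text
time: 4.55
eef_pos: [0.4589, -0.1304, 0.0215]
tool_rot: [1.0, -0.019, 0.0, -0.0]
ft_force: [-1.6, -2.0, -0.5]
finger_gap: 0.744
```

Call:
servo_tool:
  deltas:
    - [[0,0,0.05,0],[0,0,0.05,0],[0,0,0.05,0],[0,0,0,0],[0,0,-1.5,0],[0,0,-4,0],[0,0,-6,0],[0,0,-6,-8],[0,0,-6,-16],[0,0,-6,-24],[0,0,-6,-32]]
  claw: 100

```text
time: 5.65
eef_pos: [0.459, -0.1304, 0.0817]
tool_rot: [0.966, 0.26, 0.001, -0.0]
ft_force: [-0.6, 0.2, 0.7]
finger_gap: 1.002
```

```bash
python3 go.py 459.5 -130 75 88
python3 - <<'E'
from station import arm
import cv2
for n in("side","top"): cv2.imwrite(f"pics/{n}3.png",arm.read_camera(n)[:,:,::-1])
E
python3 crop.py pics/side3.png pics/e4.png 300 190 80 100 6
python3 crop.py pics/top3.png pics/e5.png 280 225 110 80 7
```

```text
t 5.65 pos mm [ 459.  -130.4   81.7] yaw 30.15 zaxis [ 9.e-04  8.e-04 -1.e+00] F [-0.6  0.2  0.7] gap mm 91.2 q [-0.3   0.32  1.99  0.    0.83  0.74]
delta cm [ 0.07 -0.01  0.67] turn -57.85
```

View pics/e4.png

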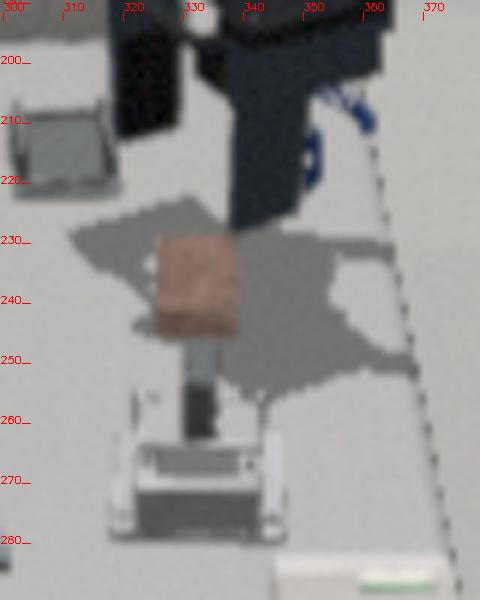

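View pics/e5.png

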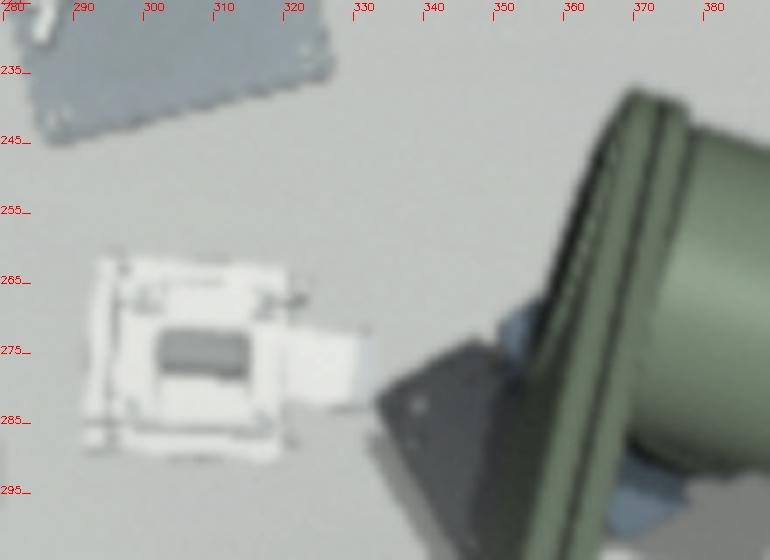

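```bash
python3 -c "
from vis import *
np.set_printoptions(precision=1,suppress=True)
g=lambda u,v:(300+u/6-.5,190+v/6-.5)
print('ins near bottom',[at_z('side',g(*p),0)*1e3 for p in((158,338),(237,337))])
print('ins near top',[at_z('side',g(*p),.016)*1e3 for p in((157,308),(237,308))])
print('ins far top',[at_z('side',g(*p),.016)*1e3 for p in((157,236),(234,236))])
print('fin top',[at_z('side',g(*p),.064)*1e3 for p in((184,383),(216,383),(184,343),(216,343))])
print('carrier bottom',[at_z('side',g(*p),.0)*1e3 for p in((110,540),(284,540))])
"
```

```text
ins near bottom [array([480.3, -99.3,   0. ]), array([443.2, -99.7,   0. ])]
ins near top [array([ 480.9, -100.3,   16. ]), array([443.6, -99.8,  16. ])]
ins far top [array([ 479.2, -166.2,   16. ]), array([ 441.7, -165.7,   16. ])]
fin top [array([473.6,  34.5,  64. ]), array([460.4,  34.7,  64. ]), array([472.6,   4.1,  64. ]), array([459. ,   4.3,  64. ])]
carrier bottom [array([504.4,  56.8,   0. ]), array([431.6,  57.5,   0. ])]
```

```bash
python3 go.py 460.2 -165.4 18 88
```

```text
t 5.75 pos mm [ 458.9 -130.4   81.6] yaw 29.8 zaxis [ 7.e-04  9.e-04 -1.e+00] F [-0.3 -0.6  0.1] gap mm 90.7 q [-0.3   0.32  1.99  0.    0.83  0.75]
delta cm [-1.64  3.1   6.36] turn -58.2
```

Call:
servo_tool:
  deltas:
    - [[-0.4,0.7,0,-8],[-0.8,1.5,0,-16],[-1.2,2.3,0,-24],[-1.64,3.1,0,-32],[-1.64,3.1,0,-40],[-1.64,3.1,0,-48],[-1.64,3.1,1,-56],[-1.64,3.1,2.5,-58.2],[-1.64,3.1,4.5,-58.2],[-1.64,3.1,6,-58.2],[-1.64,3.1,6.36,-58.2],[-1.64,3.1,6.36,-58.2]]

```text
time: 6.95
eef_pos: [0.4599, -0.1653, 0.0177]
tool_rot: [0.72, 0.694, 0.0, -0.001]
ft_force: [0.4, -0.3, 0.5]
finger_gap: 1.0
```

Call:
servo_tool:
  deltas:
    - [[0,0,0,0],[0,0,0,0],[0,0,0,0],[0,0,0,0],[0,0,0,0],[0,0,0,0],[0,0,0,0],[0,0,0,0]]
  claw: 25
  squeeze: 50

```text
time: 7.75
eef_pos: [0.46, -0.1653, 0.0178]
tool_rot: [0.72, 0.694, 0.0, -0.0]
ft_force: [-0.8, -1.0, 0.7]
finger_gap: 0.405
```

```bash
python3 go.py 460.2 -165.4 24 88
```

```text
t 7.75 pos mm [ 460.  -165.3   17.8] yaw 87.9 zaxis [-0.      0.0012 -1.    ] F [-0.8 -1.   0.7] gap mm 36.9 q [-0.37  0.43  2.03  0.    0.68 -0.33]
delta cm [-0.    0.02 -0.62] turn -0.1
```

Call:
servo_tool:
  deltas:
    - [[0,0,-0.3,0],[0,0,-0.62,0],[0,0,-0.62,0],[0.8,0.02,-0.62,0],[2,0.02,-0.62,0],[3.2,0.02,-0.62,0],[4.2,0.02,-0.62,0],[4.6,0.02,-0.62,0],[4.6,0.02,-0.62,0]]

```text
time: 8.65
eef_pos: [0.4619, -0.1185, 0.024]
tool_rot: [0.719, 0.695, 0.0, -0.0]
ft_force: [-0.2, 0.0, -3.4]
finger_gap: 0.408
```

```bash
python3 go.py 464.3 -38.4 24 88.1
python3 - <<'E'
from station import arm
import cv2
for n in("side","top"): cv2.imwrite(f"pics/{n}4.png",arm.read_camera(n)[:,:,::-1])
E
python3 crop.py pics/side4.png pics/e4.png 300 200 80 90 6
python3 crop.py pics/top4.png pics/e5.png 280 245 80 55 9
```

```text
t 8.65 pos mm [ 461.9 -118.5   24. ] yaw 87.99 zaxis [-2.0e-04  1.2e-03 -1.0e+00] F [-0.2  0.  -3.4] gap mm 37.1 q [-0.28  0.4   2.05  0.    0.69 -0.24]
delta cm [ 8.02 -0.04  0.01] turn -0.11
```

View pics/e4.png

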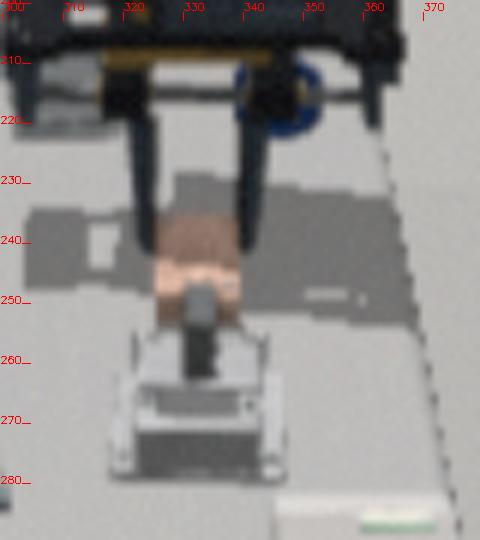

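View pics/e5.png

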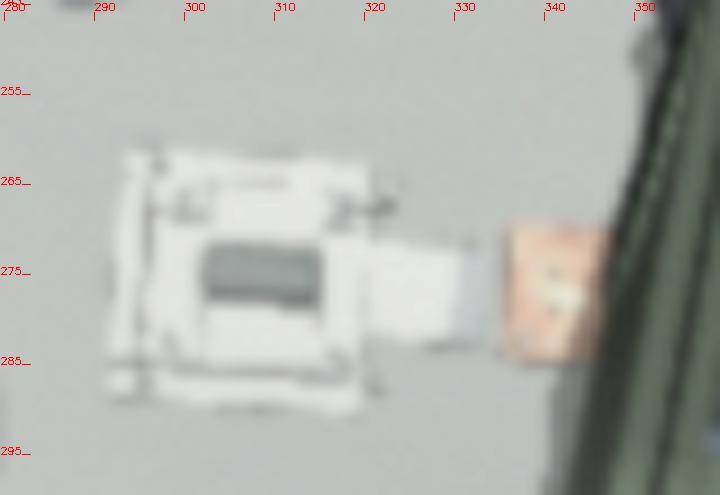

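Call:
servo_tool:
  deltas:
    - [[0.6,0,0,0],[1.5,0,0,0],[2.4,-0.02,0,-0.1],[3.3,-0.02,0,-0.1],[4,-0.02,0,-0.1],[4.2,-0.02,0,-0.1]]

```text
time: 9.35
eef_pos: [0.4633, -0.0764, 0.0241]
tool_rot: [0.719, 0.695, 0.0, -0.0]
ft_force: [-0.3, 0.1, -4.4]
finger_gap: 0.41
```

```bash
python3 go.py 464.3 -38.4 24 88.1
python3 - <<'E'
from station import arm
import cv2
for n in("side","top"): cv2.imwrite(f"pics/{n}5.png",arm.read_camera(n)[:,:,::-1])
E
python3 crop.py pics/side5.png pics/e4.png 300 200 80 90 6
python3 crop.py pics/top5.png pics/e5.png 280 245 80 55 9
```

```text
t 9.35 pos mm [463.3 -76.4  24.1] yaw 88.1 zaxis [ 1.e-04  1.e-03 -1.e+00] F [-0.3  0.1 -4.4] gap mm 37.3 q [-0.19  0.4   2.07  0.    0.68 -0.16]
delta cm [ 3.8  -0.03  0.02] turn 0.0
```

View pics/e4.png

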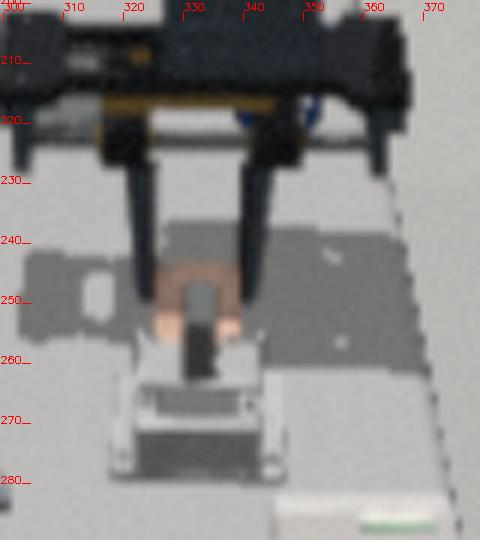

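View pics/e5.png

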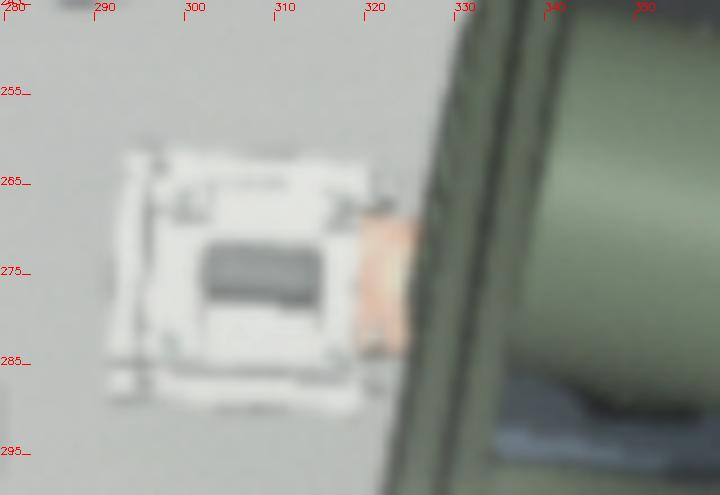

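```bash
python3 -c "
from vis import *
np.set_printoptions(precision=2,suppress=True)
p=[.4663,.0186,np.radians(88.1)]
q=[.4646,.0186,np.radians(88.36)]
for L in((-38,-30,28),(-38,30,28),(-38,-30,5),(-38,30,5),(-38,-19,22),(-38,19,22),(-60,14,3),(-60,-14,3),(-26,-26,28),(-26,26,28),(0,-7,64),(0,7,64)):
  P=place(p,np.array(L)/1e3);Q=place(q,np.array(L)/1e3)
  f=lambda r:(r-[280,245]+.5)*9
  print(L,f(proj('top',P)[0]),f(proj('top',Q)[0]),'side',(proj('side',P)[0]-[300,200]+.5)*6)
"
python3 crop.py pics/top5.png pics/e6.png 312 260 20 35 17
python3 crop.py pics/side5.png pics/e7.png 315 235 35 30 18
```

```text
(-38, -30, 28) [400.7  172.45] [400.16 177.8 ] side [129.59 322.01]
(-38, 30, 28) [390.41 384.26] [390.83 389.72] side [266.81 323.67]
(-38, -30, 5) [398.84 178.51] [398.31 183.75] side [129.42 365.22]
(-38, 30, 5) [388.74 386.34] [389.15 391.69] side [265.16 366.92]
(-38, -19, 22) [398.34 212.51] [397.97 217.85] side [154.6  333.68]
(-38, 19, 22) [391.86 345.99] [392.09 351.4 ] side [241.26 334.73]
(-60, 14, 3) [467.4  334.79] [467.58 339.75] side [228.07 342.26]
(-60, -14, 3) [471.9  237.96] [471.64 242.88] side [165.77 341.49]
(-26, -26, 28) [357.8  184.36] [357.3 189.9] side [138.36 337.48]
(-26, 26, 28) [348.67 367.93] [349.   373.57] side [258.33 338.94]
(0, -7, 64) [261.58 238.9 ] [261.35 245.08] side [183.4  301.55]
(0, 7, 64) [258.92 289.85] [258.91 296.06] side [216.91 301.95]
```

View pics/e6.png

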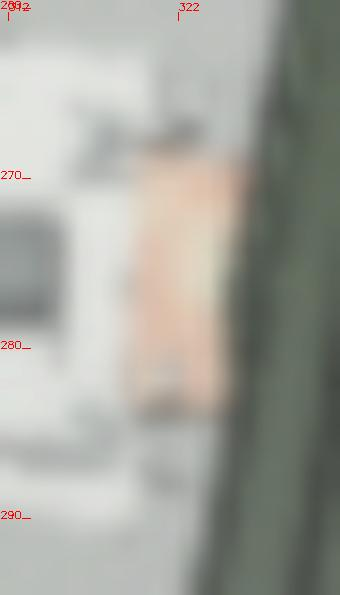

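View pics/e7.png

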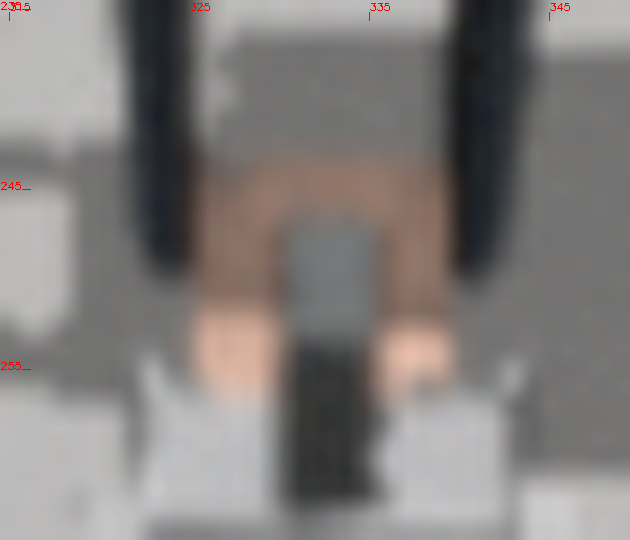

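Call:
servo_tool:
  deltas:
    - [[0.4,-0.05,0,0],[0.9,-0.06,0,0],[1.4,-0.06,0,0],[1.8,-0.06,0,0],[2,-0.06,0,0]]

```text
time: 9.95
eef_pos: [0.4635, -0.0565, 0.0242]
tool_rot: [0.719, 0.695, 0.0, -0.0]
ft_force: [0.3, 0.0, -3.6]
finger_gap: 0.412
```

No lateral force; the insert is in the mouth freely. On to the finger limit.

Call:
servo_tool:
  deltas:
    - [[0.4,0,0,0],[0.9,0,0,0],[1.4,0,0,0],[1.7,0,0,0],[1.7,0,0,0]]

```text
time: 10.45
eef_pos: [0.4641, -0.0391, 0.0241]
tool_rot: [0.718, 0.696, 0.0, -0.0]
ft_force: [-0.6, 0.7, -4.6]
finger_gap: 0.406
```

```bash
python3 go.py 464.3 -38.4 23 88.1
python3 - <<'E'
from station import arm
import cv2
for n in("side","top"): cv2.imwrite(f"pics/{n}6.png",arm.read_camera(n)[:,:,::-1])
E
python3 crop.py pics/side6.png pics/e4.png 310 230 50 60 10
python3 crop.py pics/top6.png pics/e5.png 280 245 80 55 9
```

```text
t 10.45 pos mm [464.1 -39.1  24.1] yaw 88.15 zaxis [ 2.e-04  9.e-04 -1.e+00] F [-0.6  0.7 -4.6] gap mm 37.0 q [-0.11  0.39  2.08  0.    0.67 -0.08]
delta cm [0.07 0.02 0.11] turn 0.05
```

View pics/e4.png

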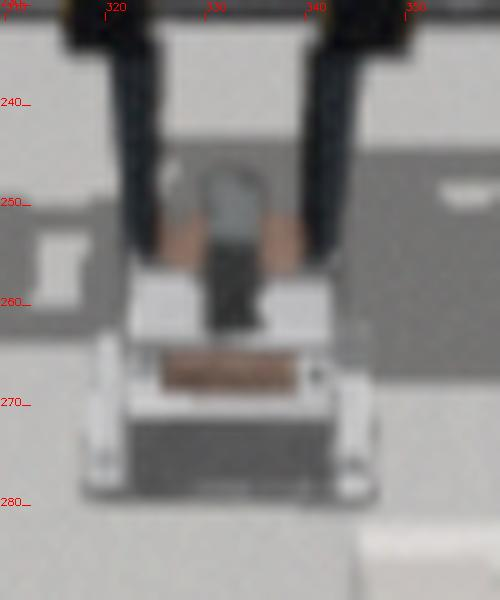

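View pics/e5.png

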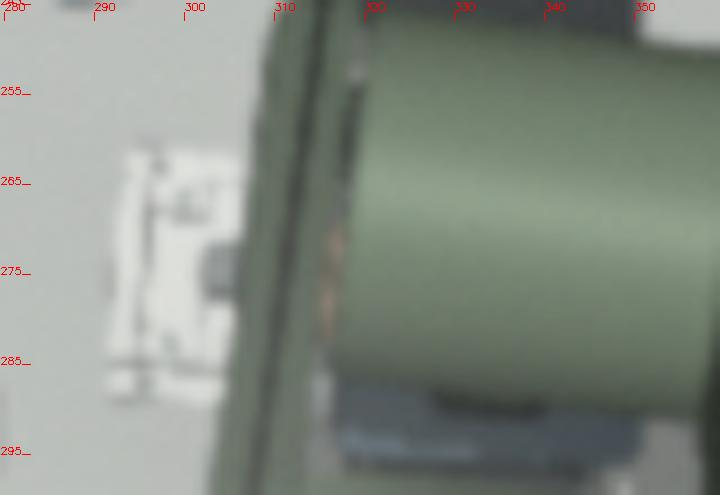

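Call:
servo_tool:
  deltas:
    - [[0,0,0.1,0],[0,0,0.1,0]]

```text
time: 10.75
eef_pos: [0.4642, -0.0396, 0.0232]
tool_rot: [0.719, 0.695, 0.0, -0.0]
ft_force: [0.4, 0.2, -3.1]
finger_gap: 0.411
```

Call:
servo_tool:
  deltas:
    - [[0,0,0,0],[0,0,0,0],[0,0,0,0],[-0.5,0,0,0],[-1.5,0,0,0],[-2.8,0,0,0],[-3.5,0,0,0],[-3.5,0,0,0]]
  claw: 60

```text
time: 11.55
eef_pos: [0.4631, -0.0759, 0.0231]
tool_rot: [0.719, 0.695, 0.0, -0.0]
ft_force: [-0.0, -0.5, 1.1]
finger_gap: 0.598
```

Call:
servo_tool:
  deltas:
    - [[0,0,0,0],[0,0,0,0],[0,0,0,0],[0,0,0,0],[0,0,0,0],[0,0,0,0],[0,0,0,0],[0,0,0,0]]
  claw: 0
  squeeze: 20

```text
time: 12.35
eef_pos: [0.4631, -0.0758, 0.0231]
tool_rot: [0.719, 0.695, 0.0, -0.0]
ft_force: [0.1, 0.7, -0.6]
finger_gap: 0.004
```

```bash
python3 go.py 463.7 -60 22.5 88.1
python3 - <<'E'
from station import arm
import cv2
for n in("side","top"): cv2.imwrite(f"pics/{n}7.png",arm.read_camera(n)[:,:,::-1])
E
python3 crop.py pics/side7.png pics/e4.png 310 230 50 60 10
python3 crop.py pics/top7.png pics/e5.png 280 245 80 55 9
```

```text
t 12.35 pos mm [463.1 -75.8  23.1] yaw 88.0 zaxis [ 6.e-04  7.e-04 -1.e+00] F [ 0.1  0.7 -0.6] gap mm 0.4 q [-0.19  0.4   2.07  0.    0.67 -0.15]
delta cm [1.58 0.01 0.06] turn -0.1
```

View pics/e4.png

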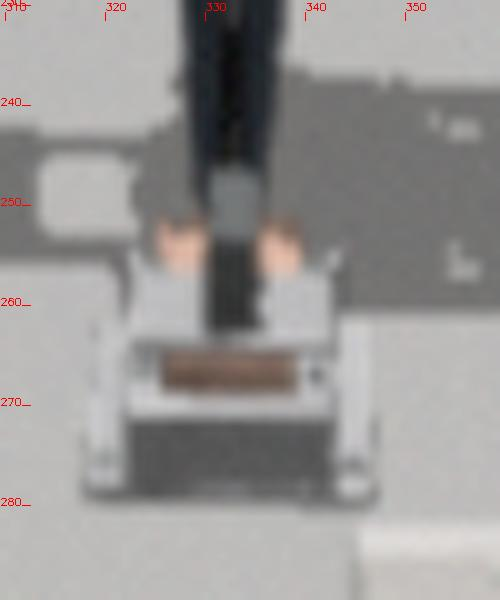

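View pics/e5.png

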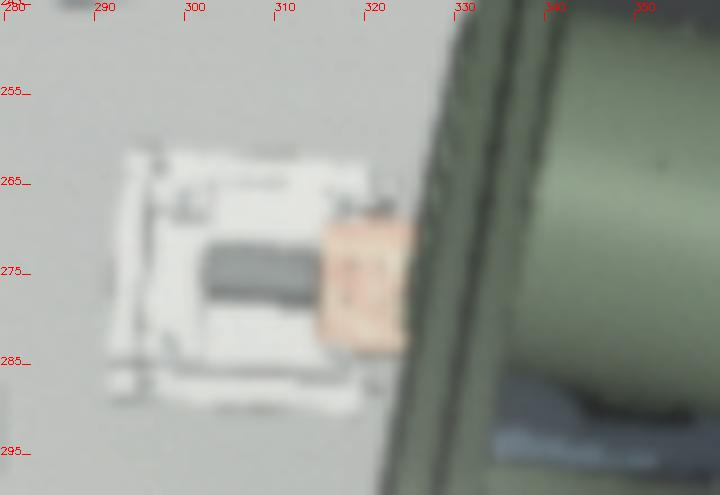

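Call:
servo_tool:
  deltas:
    - [[0.6,0,0.05,0],[1.3,0,0.05,0],[2,0,0.05,0],[2.5,0,0.05,0],[3,0,0.05,0],[3.5,0,0.05,0],[3.9,0,0.05,0],[3.9,0,0.05,0]]

```text
time: 13.25
eef_pos: [0.4644, -0.0362, 0.0226]
tool_rot: [0.719, 0.695, 0.001, -0.0]
ft_force: [-0.6, 0.2, -0.1]
finger_gap: 0.005
```

```bash
python3 go.py 465 -31.4 22.5 88.1
python3 - <<'E'
from station import arm
import cv2
for n in("side","top"): cv2.imwrite(f"pics/{n}8.png",arm.read_camera(n)[:,:,::-1])
E
python3 crop.py pics/side8.png pics/e4.png 310 230 50 60 10
```

```text
t 13.25 pos mm [464.4 -36.2  22.6] yaw 88.0 zaxis [ 6.0e-04  1.1e-03 -1.0e+00] F [-0.6  0.2 -0.1] gap mm 0.5 q [-0.1   0.39  2.08  0.    0.67 -0.07]
delta cm [0.48 0.04 0.02] turn -0.1
```

View pics/e4.png

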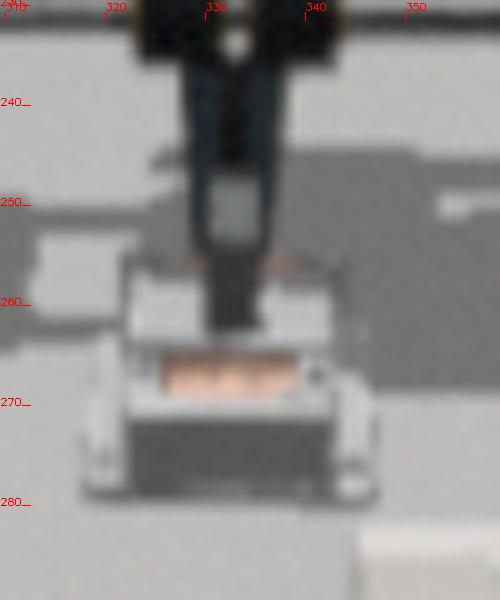

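Call:
servo_tool:
  deltas:
    - [[0.25,0.03,0,0],[0.45,0.03,0,0],[0.45,0.03,0,0]]

```text
time: 13.65
eef_pos: [0.465, -0.0321, 0.0227]
tool_rot: [0.719, 0.695, 0.001, -0.0]
ft_force: [-0.9, -1.8, -0.1]
finger_gap: 0.004
```

Call:
servo_tool:
  deltas:
    - [[0.1,0,0,0],[0.2,0,0,0],[0.2,0,0,0]]

```text
time: 13.95
eef_pos: [0.4651, -0.0303, 0.0227]
tool_rot: [0.719, 0.695, 0.0, 0.0]
ft_force: [-0.6, -4.6, -0.2]
finger_gap: 0.007
```

```bash
python3 go.py 465 -31.4 22.5 88.1
python3 - <<'E'
from station import arm
import cv2
for n in("side","top"): cv2.imwrite(f"pics/{n}9.png",arm.read_camera(n)[:,:,::-1])
a=cv2.imread("pics/side8.png",0).astype(float);b=cv2.imread("pics/side9.png",0).astype(float)
import numpy as np
# carrier motion: phase correlate on base region of side and top
for A,B,r in (("side7","side9",(270,284,312,352)),("side8","side9",(270,284,312,352)),("top7","top9",(256,294,286,300))):
    a=cv2.imread(f"pics/{A}.png",0)[r[0]:r[1],r[2]:r[3]].astype(float);b=cv2.imread(f"pics/{B}.png",0)[r[0]:r[1],r[2]:r[3]].astype(float)
    print(A,B,cv2.phaseCorrelate(a,b,cv2.createHanningWindow(a.shape[::-1],cv2.CV_64F)))
E
python3 crop.py pics/side9.png pics/e4.png 310 230 50 60 10
```

```text
t 13.95 pos mm [465.1 -30.3  22.7] yaw 88.01 zaxis [ 8.e-04  6.e-04 -1.e+00] F [-0.6 -4.6 -0.2] gap mm 0.7 q [-0.09  0.39  2.08  0.    0.67 -0.06]
delta cm [-0.11 -0.    0.02] turn -0.09
side7 side9 ((0.08332892851291973, 0.32711359390724226), 0.9115254936849876)
side8 side9 ((0.09903458444334845, 0.28852494005287177), 0.906847751452923)
top7 top9 ((0.2518225577639974, 0.3258794266109106), 0.7417753660125037)
```

View pics/e4.png

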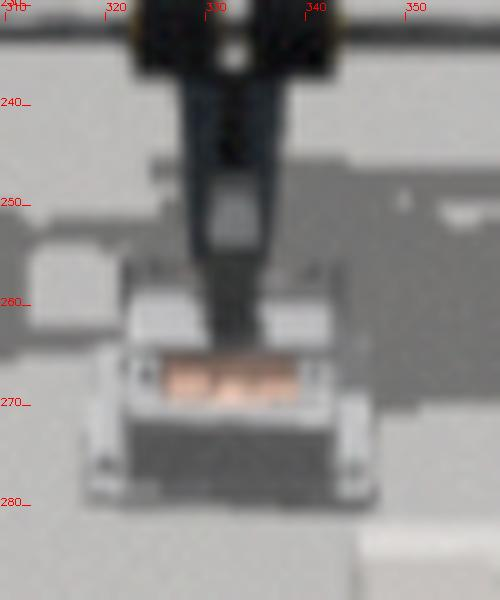

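Call:
servo_tool:
  deltas:
    - [[-1,0,0,0],[-3,0,0,0],[-3.5,0,-1,0],[-3.5,0,-4,0],[-3.5,0,-7,0],[-2,0,-7.3,0],[1,0,-7.3,0],[3.5,0,-7.3,0],[5.03,-0.05,-7.3,0],[5.03,-0.05,-7.3,0]]
  claw: 45

```text
time: 15.05
eef_pos: [0.4662, 0.0217, 0.0964]
tool_rot: [0.719, 0.695, 0.001, -0.0]
ft_force: [0.6, -0.1, 0.4]
finger_gap: 0.448
```

```bash
python3 go.py 466.4 20 51 88
python3 - <<'E'
from station import arm
import cv2
for n in("side",): cv2.imwrite(f"pics/{n}10.png",arm.read_camera(n)[:,:,::-1])
E
python3 crop.py pics/side10.png pics/e4.png 310 220 50 70 9
```

```text
t 15.05 pos mm [466.2  21.7  96.4] yaw 88.11 zaxis [ 0.0015  0.0017 -1.    ] F [ 0.6 -0.1  0.4] gap mm 40.7 q [0.02 0.28 2.   0.   0.86 0.05]
delta cm [-0.17  0.01  4.54] turn 0.11
```

View pics/e4.png

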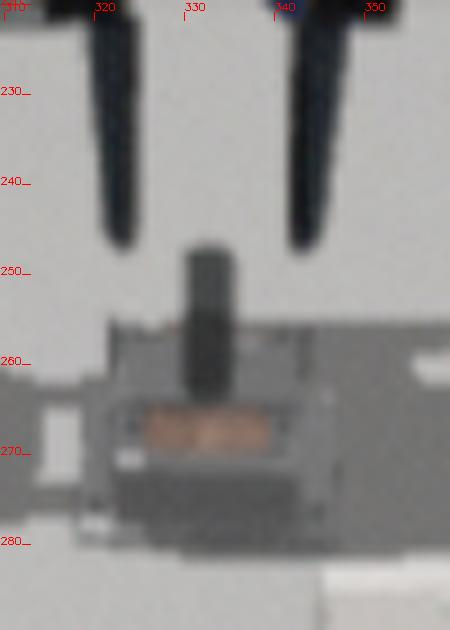

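Call:
servo_tool:
  deltas:
    - [[-0.17,0.01,2,0],[-0.17,0.01,3.8,0],[-0.17,0.01,4.5,0],[-0.17,0.01,4.54,0]]

```text
time: 15.5
eef_pos: [0.4657, 0.0185, 0.0503]
tool_rot: [0.719, 0.695, 0.0, -0.001]
ft_force: [0.1, -1.0, 0.3]
finger_gap: 0.45
```

Call:
servo_tool:
  deltas:
    - [[0,0,0,0],[0,0,0,0],[0,0,0,0],[0,0,0,0],[0,0,0,0],[0,0,0,0]]
  claw: 0
  squeeze: 60

```text
time: 16.1
eef_pos: [0.4663, 0.0185, 0.0509]
tool_rot: [0.719, 0.695, 0.001, -0.0]
ft_force: [0.6, 0.4, 3.8]
finger_gap: 0.151
```

```bash
python3 go.py 466.4 20 51 88
```

```text
t 16.1 pos mm [466.3  18.5  50.9] yaw 88.04 zaxis [ 8.e-04  1.e-03 -1.e+00] F [0.6 0.4 3.8] gap mm 13.7 q [0.01 0.35 2.05 0.   0.74 0.05]
delta cm [ 0.15  0.   -0.01] turn 0.04
```

Call:
servo_tool:
  deltas:
    - [[0,0,-0.3,0],[0,0,-1,0],[0,0,-2,0],[0,0,-3,0],[0,0,-4,0],[0,0,-4.8,0],[0,0,-5,0],[0,0,-5,0]]

```text
time: 16.9
eef_pos: [0.4664, 0.0184, 0.1013]
tool_rot: [0.719, 0.695, 0.001, 0.0]
ft_force: [0.6, 0.5, -7.2]
finger_gap: 0.15
```

```bash
python3 go.py 538 21 101 14
python3 - <<'E'
from station import arm
import cv2
for n in("side",): cv2.imwrite(f"pics/{n}11.png",arm.read_camera(n)[:,:,::-1])
E
python3 crop.py pics/side11.png pics/e4.png 300 200 70 85 7
```

```text
t 16.9 pos mm [466.4  18.4 101.3] yaw 88.04 zaxis [ 0.0016  0.001  -1.    ] F [ 0.6  0.5 -7.2] gap mm 13.7 q [0.01 0.28 1.99 0.   0.87 0.05]
delta cm [0.5  7.15 0.04] turn 74.04
```

View pics/e4.png

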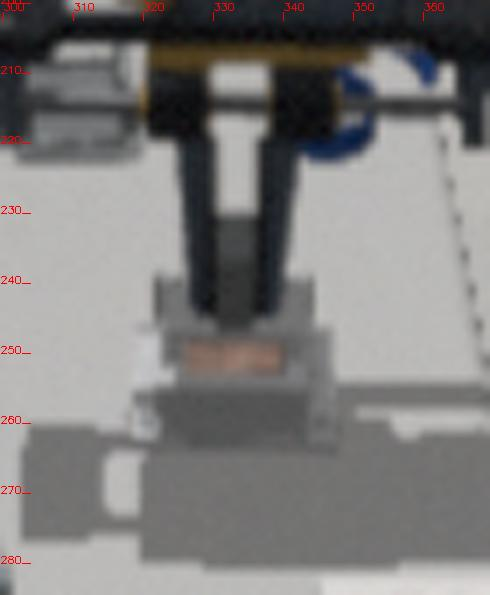

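Call:
servo_tool:
  deltas:
    - [[0,0.2,0,2],[0.05,0.7,0,7],[0.1,1.4,0,14],[0.15,2.2,0,22],[0.2,3,0,30],[0.25,3.8,0,38],[0.3,4.6,0,46],[0.35,5.4,0,54],[0.4,6.2,0,62],[0.45,6.8,0,69],[0.5,7.1,0,73],[0.5,7.15,0,74]]

```text
time: 18.15
eef_pos: [0.5376, 0.021, 0.1001]
tool_rot: [0.993, 0.122, -0.0, -0.001]
ft_force: [0.3, 0.3, -8.3]
finger_gap: 0.147
```

Call:
servo_tool:
  deltas:
    - [[0,0,0,0],[0,0,0,0]]

```text
time: 18.35
eef_pos: [0.5369, 0.0209, 0.0995]
tool_rot: [0.992, 0.122, -0.001, -0.001]
ft_force: [-0.6, 0.3, -8.1]
finger_gap: 0.15
```

```bash
python3 go.py 538 21 61 14
python3 - <<'E'
from station import arm
import cv2
for n in("side","top"): cv2.imwrite(f"pics/{n}12.png",arm.read_camera(n)[:,:,::-1])
E
python3 crop.py pics/side12.png pics/e4.png 235 195 100 105 7
python3 crop.py pics/top12.png pics/e5.png 265 180 80 80 8
```

```text
t 18.35 pos mm [536.9  20.9  99.5] yaw 14.05 zaxis [-0.0025  0.001  -1.    ] F [-0.6  0.3 -8.1] gap mm 13.6 q [0.02 0.38 1.83 0.   0.93 1.34]
delta cm [0.11 0.03 3.85] turn 0.05
```

View pics/e4.png

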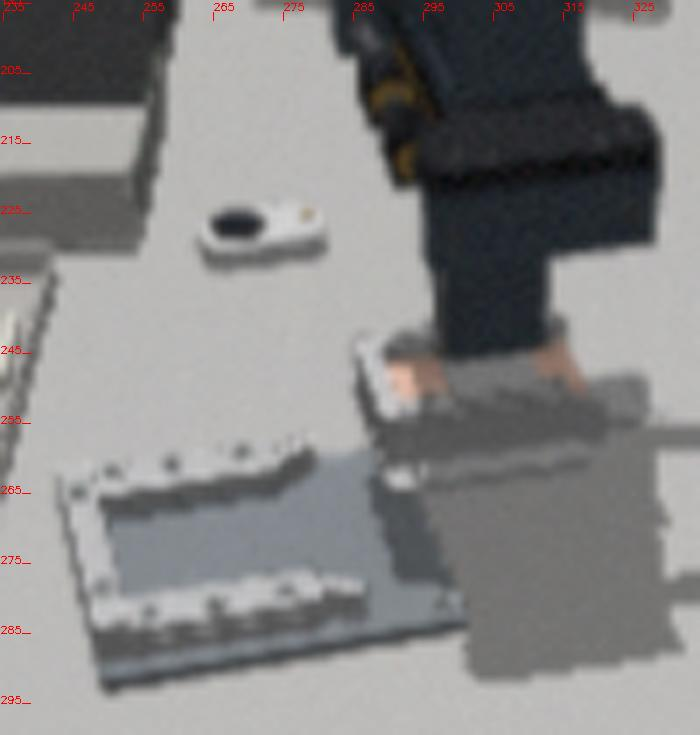

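View pics/e5.png

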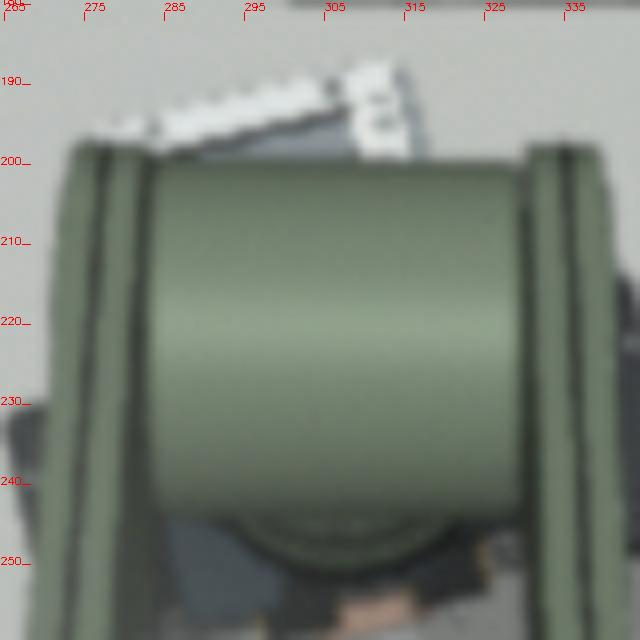

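Call:
servo_tool:
  deltas:
    - [[0,0.02,0.6,0],[0,0.02,1.6,0],[0,0.02,2.6,0],[0,0.02,3.4,0],[0,0.02,3.85,0],[0,0.02,3.93,0],[0,0.02,3.93,0]]

```text
time: 19.15
eef_pos: [0.5373, 0.0208, 0.0604]
tool_rot: [0.993, 0.122, -0.001, -0.001]
ft_force: [-0.2, 0.0, -7.7]
finger_gap: 0.152
```

```bash
python3 go.py 631.3 44.2 60.2 14
python3 - <<'E'
from station import arm
import cv2
for n in("side",): cv2.imwrite(f"pics/{n}13.png",arm.read_camera(n)[:,:,::-1])
E
python3 crop.py pics/side13.png pics/e4.png 240 215 100 85 8
```

```text
t 19.15 pos mm [537.3  20.8  60.4] yaw 14.03 zaxis [-0.0017  0.001  -1.    ] F [-0.2  0.  -7.7] gap mm 13.9 q [0.02 0.43 1.88 0.   0.84 1.34]
delta cm [9.68 0.01 0.01] turn 0.03
```

View pics/e4.png

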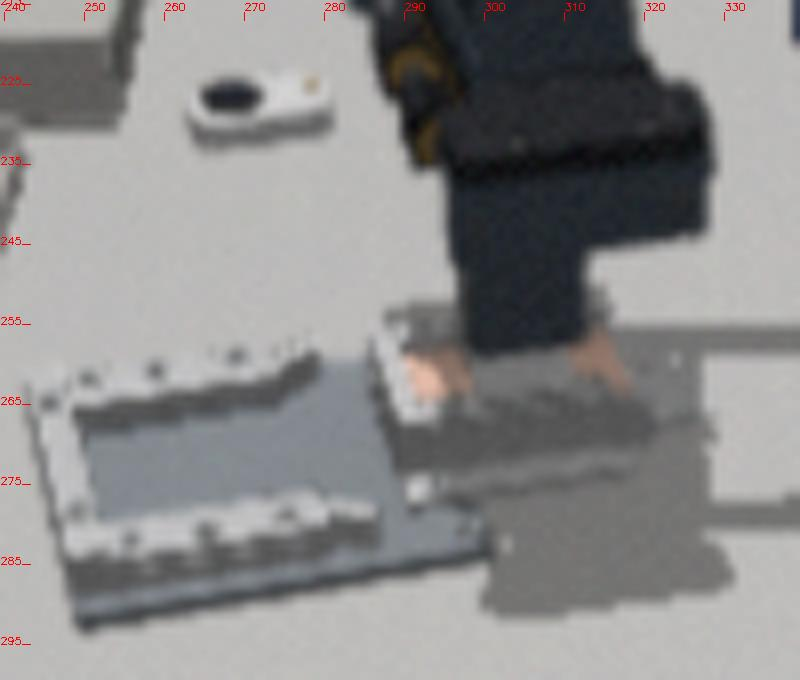

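Call:
servo_tool:
  deltas:
    - [[0.4,0,0,0],[1,0,0,0],[1.7,0,0,0],[2.4,0.01,0,0],[3,0.01,0,0],[3.5,0.01,0,0],[3.5,0.01,0,0]]

```text
time: 19.9
eef_pos: [0.5726, 0.0295, 0.0607]
tool_rot: [0.992, 0.122, 0.0, -0.001]
ft_force: [0.1, 0.6, -7.3]
finger_gap: 0.148
```

```bash
python3 go.py 631.3 44.2 60.2 14
python3 - <<'E'
from station import arm
import cv2
for n in("side",): cv2.imwrite(f"pics/{n}14.png",arm.read_camera(n)[:,:,::-1])
E
python3 crop.py pics/side14.png pics/e4.png 240 215 100 85 8
```

```text
t 19.9 pos mm [572.6  29.5  60.7] yaw 14.04 zaxis [ 2.0e-04  1.3e-03 -1.0e+00] F [ 0.1  0.6 -7.3] gap mm 13.5 q [0.03 0.47 1.79 0.   0.88 1.36]
delta cm [ 6.05 -0.    0.05] turn 0.04
```

View pics/e4.png

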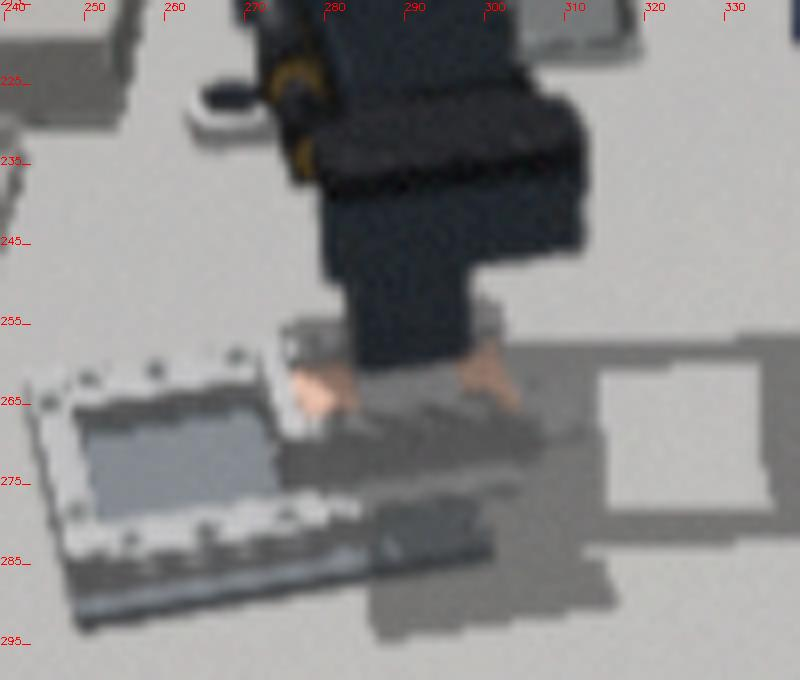

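Call:
servo_tool:
  deltas:
    - [[0.5,0,0.05,0],[1.2,0,0.06,0],[2,0,0.06,0],[2.8,0,0.06,0],[3.6,0,0.06,0],[4.4,0,0.06,0],[5,0,0.06,0],[5.4,0,0.06,0],[5.4,0,0.06,0]]

```text
time: 20.85
eef_pos: [0.6249, 0.0426, 0.0599]
tool_rot: [0.992, 0.122, -0.0, -0.001]
ft_force: [0.2, 0.8, -7.7]
finger_gap: 0.148
```

```bash
python3 go.py 631.3 44.2 60.2 14
python3 - <<'E'
from station import arm
import cv2
for n in("side",): cv2.imwrite(f"pics/{n}15.png",arm.read_camera(n)[:,:,::-1])
E
python3 crop.py pics/side15.png pics/e4.png 235 220 70 75 8
```

```text
t 20.85 pos mm [624.9  42.6  59.9] yaw 14.05 zaxis [-2.0e-04  1.2e-03 -1.0e+00] F [ 0.2  0.8 -7.7] gap mm 13.5 q [0.05 0.54 1.66 0.   0.94 1.37]
delta cm [ 0.65  0.   -0.03] turn 0.05
```

View pics/e4.png

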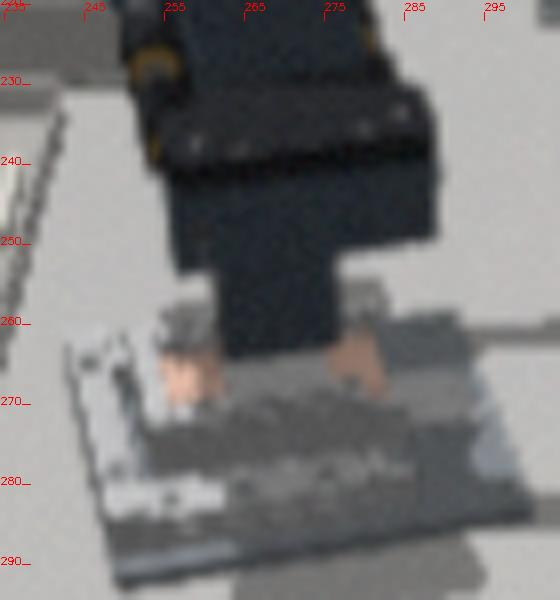

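Call:
servo_tool:
  deltas:
    - [[0.25,0,0.03,0],[0.5,0,0.05,0],[0.5,0,0.05,0]]

```text
time: 21.2
eef_pos: [0.6295, 0.0439, 0.0594]
tool_rot: [0.992, 0.122, -0.0, -0.001]
ft_force: [0.7, 0.4, -7.5]
finger_gap: 0.151
```

Call:
servo_tool:
  deltas:
    - [[0.1,0,0,0],[0.2,0,0,0],[0.2,0,0,0]]

```text
time: 21.5
eef_pos: [0.6302, 0.044, 0.0592]
tool_rot: [0.992, 0.123, -0.002, -0.0]
ft_force: [-3.7, -2.2, -4.5]
finger_gap: 0.151
```

Call:
servo_tool:
  deltas:
    - [[0.15,0,0.05,0],[0.3,0,0.1,0],[0.3,0,0.1,0]]

```text
time: 21.8
eef_pos: [0.6304, 0.0441, 0.0593]
tool_rot: [0.992, 0.123, -0.005, -0.0]
ft_force: [-10.4, -2.7, 4.9]
finger_gap: 0.153
```

```bash
python3 go.py 631.3 44.2 60.2 14
python3 - <<'E'
from station import arm
import cv2
for n in("side","top"): cv2.imwrite(f"pics/{n}16.png",arm.read_camera(n)[:,:,::-1])
E
python3 crop.py pics/side16.png pics/e4.png 235 235 70 60 10
```

```text
t 21.8 pos mm [630.4  44.1  59.3] yaw 14.11 zaxis [-9.3e-03 -8.0e-04 -1.0e+00] F [-10.4  -2.7   4.9] gap mm 13.9 q [ 0.05  0.55  1.64 -0.    0.96  1.38]
delta cm [ 0.09  0.01 -0.09] turn 0.11
```

View pics/e4.png

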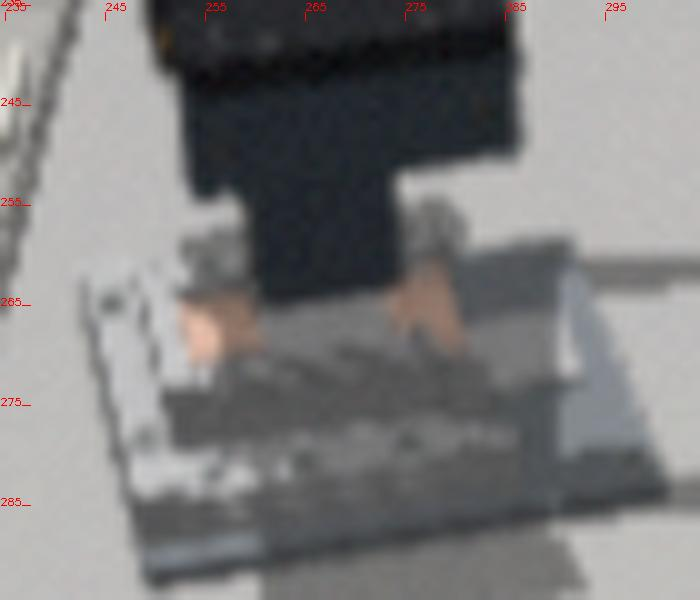

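Call:
servo_tool:
  deltas:
    - [[0,0,0,0],[0,0,0,0],[0,0,0,0],[0,0,0,0],[0,0,-1,0],[0,0,-3,0],[0,0,-4.5,0],[0,0,-4.5,0]]
  claw: 45

```text
time: 22.7
eef_pos: [0.6329, 0.0443, 0.1074]
tool_rot: [0.992, 0.123, -0.001, 0.0]
ft_force: [1.0, 0.8, -0.5]
finger_gap: 0.453
```

```bash
python3 go.py 551 24.5 104 14
python3 - <<'E'
from station import arm
import cv2
for n in("side",): cv2.imwrite(f"pics/{n}17.png",arm.read_camera(n)[:,:,::-1])
E
python3 crop.py pics/side17.png pics/e4.png 235 235 70 60 10
```

```text
t 22.7 pos mm [632.9  44.3 107.4] yaw 14.1 zaxis [-2.9e-03 -4.0e-04 -1.0e+00] F [ 1.   0.8 -0.5] gap mm 41.2 q [ 0.05  0.5   1.59 -0.    1.05  1.38]
delta cm [-8.42 -0.08  0.36] turn 0.1
```

View pics/e4.png

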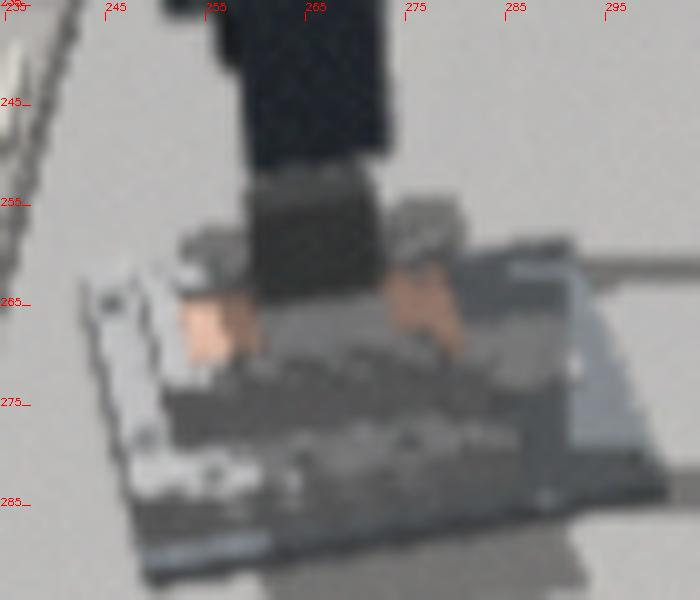

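Call:
servo_tool:
  deltas:
    - [[-3,0,0,0],[-6,-0.05,0,0],[-8.4,-0.08,0,0],[-8.4,-0.08,1,0],[-8.4,-0.08,4,0],[-8.4,-0.08,6.5,0],[-8.4,-0.08,7.6,0],[-8.4,-0.08,7.6,0]]
  claw: 0
  squeeze: 20

```text
time: 23.55
eef_pos: [0.549, 0.0245, 0.0282]
tool_rot: [0.992, 0.123, -0.005, -0.0]
ft_force: [1.0, -0.8, 0.3]
finger_gap: 0.007
```

Call:
servo_tool:
  deltas:
    - [[0.7,0,0,0],[1.5,0,0,0],[2.3,0,0,0],[2.8,0,0,0],[2.8,0,0,0]]

```text
time: 24.05
eef_pos: [0.5775, 0.0316, 0.0284]
tool_rot: [0.992, 0.123, -0.004, -0.0]
ft_force: [-0.2, -0.4, 0.8]
finger_gap: 0.006
```

```bash
python3 go.py 584.2 32.4 31.5 14
```

```text
t 24.05 pos mm [577.5  31.6  28.4] yaw 14.12 zaxis [-7.9e-03 -5.0e-04 -1.0e+00] F [-0.2 -0.4  0.8] gap mm 0.6 q [ 0.03  0.52  1.8  -0.    0.82  1.36]
delta cm [ 0.66  0.09 -0.32] turn 0.12
```

Call:
servo_tool:
  deltas:
    - [[0,0.05,-0.25,0],[0.2,0.05,-0.25,0],[0.4,0.05,-0.25,0],[0.4,0.05,-0.25,0]]

```text
time: 24.45
eef_pos: [0.5818, 0.0321, 0.031]
tool_rot: [0.992, 0.123, -0.004, -0.0]
ft_force: [-0.9, -0.8, -0.3]
finger_gap: 0.004
```

Call:
servo_tool:
  deltas:
    - [[0.15,0,0,0],[0.3,0,0,0],[0.3,0,0,0]]

```text
time: 24.75
eef_pos: [0.5826, 0.0325, 0.0308]
tool_rot: [0.992, 0.123, -0.006, -0.0]
ft_force: [-5.3, -1.3, 4.2]
finger_gap: 0.006
```

Call:
servo_tool:
  deltas:
    - [[0.15,0,-0.05,0],[0.3,0,-0.05,0],[0.3,0,-0.05,0]]

```text
time: 25.05
eef_pos: [0.5827, 0.0327, 0.0309]
tool_rot: [0.992, 0.123, -0.01, -0.0]
ft_force: [-7.7, -1.9, 4.4]
finger_gap: 0.006
```

Call:
servo_tool:
  deltas:
    - [[-1,0,0,0],[-3,0,0,0],[-4,0,-2,0],[-4,0,-6,0],[-4,0,-10,0],[-5,4,-12,0],[-7,8,-13,0],[-9,13,-14,0],[-10,17,-14,0],[-11,22,-14,0],[-11,26,-14,0],[-11,28,-14,0]]

```text
time: 26.25
eef_pos: [0.5481, -0.2692, 0.1724]
tool_rot: [0.993, 0.122, -0.008, 0.001]
ft_force: [0.3, 0.3, 0.5]
finger_gap: 0.001
```

```bash
python3 go.py 551 24.5 104 14
python3 - <<'E'
from station import arm
import cv2
for n in("side","top"): cv2.imwrite(f"pics/{n}18.png",arm.read_camera(n)[:,:,::-1])
E
python3 crop.py pics/side18.png pics/e4.png 235 235 70 60 10
python3 crop.py pics/top18.png pics/e5.png 265 180 75 70 8
```

```text
t 26.25 pos mm [ 548.1 -269.2  172.4] yaw 13.99 zaxis [-0.0158 -0.0044 -0.9999] F [0.3 0.3 0.5] gap mm 0.1 q [-0.47  0.42  1.56 -0.01  1.18  0.86]
delta cm [  7.5  -28.43   6.7 ] turn -0.01
```

View pics/e4.png

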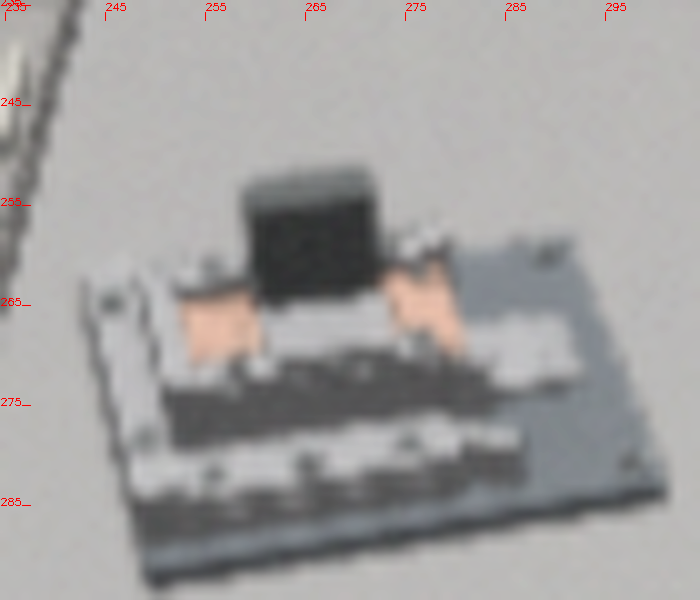

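View pics/e5.png

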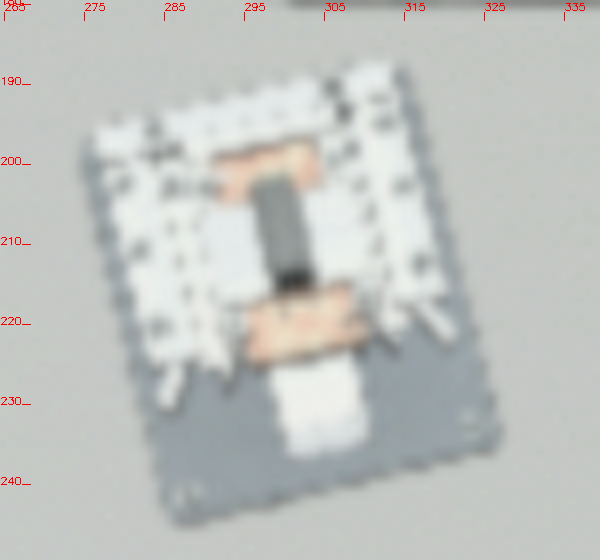

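View pics/top18.png

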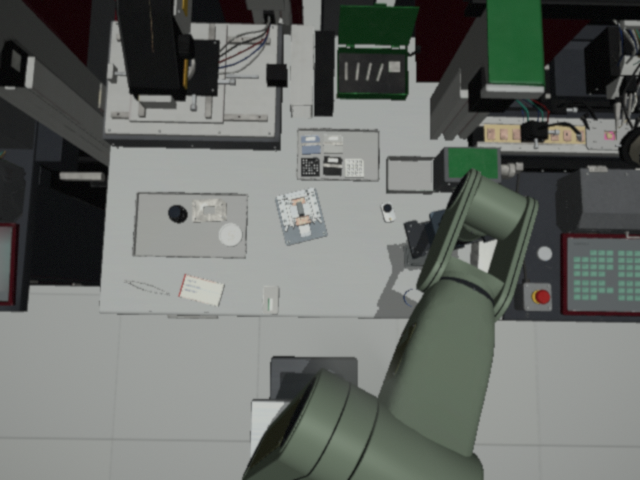

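```bash
python3 -c "
from vis import *
np.set_printoptions(precision=1,suppress=True)
q=[.6351,.0456,np.radians(14.)]
for n,L in (('fin front',(12,0,72)),('fin rear',(-20,0,72)),('ins trail top',(-38,0,29)),('ins lead top',(30,0,29)),('tongue tip',(-68,0,9)),('fin fl',(12,7,72)),('fin rr',(-20,-7,72))):
  P=place(q,np.array(L)/1e3); print(n,(proj('top',P)[0]-[265,180]+.5)*8,(proj('side',P+[[.0015,0,0]])[0]-[235,235]+.5)*10)
"
python3 crop.py pics/top18.png pics/e6.png 283 186 36 40 15
```

```text
fin front [266.4 173.9] [243.9 197.5]
fin rear [289.1 272.3] [373.5 179.2]
ins trail top [305.  350.4] [454.  311.3]
ins lead top [258.4 148.5] [184.6 351.3]
tongue tip [326.7 448.8] [573.3 358. ]
fin fl [244.5 178.8] [248.  213.1]
fin rr [311.  267.4] [368.7 164. ]
```

View pics/e6.png

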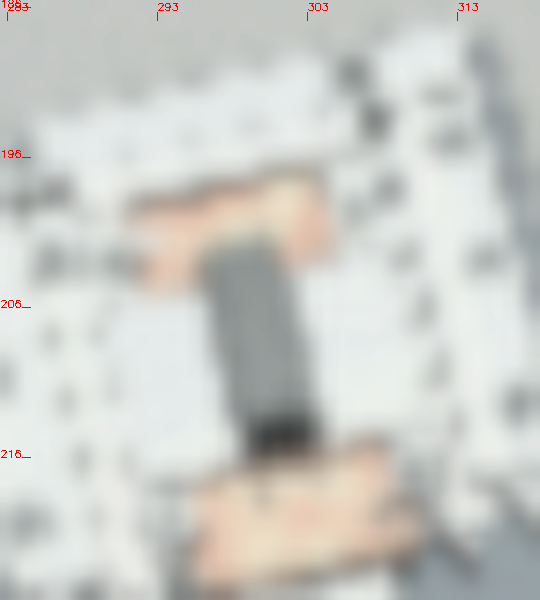

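```bash
python3 -c "
from station import arm
o=arm.get_obs(); print(o['dq'].round(3),o['ft_force'].round(1)); print(arm.job_done())"
```

```text
[ 0.045 -0.027  0.049  0.028  0.026  0.017] [ 0.1  0.2 -0.4]
the job is handed in; nothing more can be done
None
```

The job is done and handed in at about 26 s of the 72 s allowed. The insert is home in the carrier's channel, and the carrier is home in the work holder against the end stop.

I lifted the insert by its ends out of the cradle, set it down, and took it again near its trailing end. I slid it into the channel from the tongue end and pushed it home with closed fingers. Then I carried the unit by its fin and slid it under the rails.

**What the last checks showed:**
- **Carrier:** it stopped solidly at about 10 N, within about 1 mm of where I expected the end stop.
- **Insert:** after I released the carrier, a light push of about 8 N on the insert's trailing end met solid resistance. That point was about 1.5 mm short of nominal, of which the carrier's own offset accounts for about 0.9 mm.
- **Final pictures:** the insert sits at the back stop, the flanges are under the lips, and the robot is clear. The other things I could see looked to be where they started, but the arm hid the cradle, wrist strap and magazine in the last top view.

**Where things disagreed or moved:**
- The two cameras differed by about 2 to 3 mm. I reconciled them against the gripper's measured position.
- The first push home moved the loose carrier about 1 to 2 mm on the worktop before I picked it up.
- The arm still had a small residual motion of about 0.05 rad/s when I handed in, away from everything.

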